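Slip a dial under the dust cover

ROBOT

A 6-joint arm with a two-finger parallel gripper is mounted at the origin on a cart in front of the work surface, level with it; the furniture and walls round the work are solid. World frame = base frame: x ahead of the robot, y to its left, z up, the work surface at z = 0. Lengths are in mm, angles in degrees, forces in N, time in s.
With the tool pointing down it reaches from about 300 to 850 mm from the base axis. Payload 4.2 kg.
Tool frame: the origin (TCP) lies between the finger pads; the fingertips stand 8 mm ahead of it and the grasp point (between the pads) lies 11 mm behind it; x points along the fingers, y is the direction in which the jaws open and shut, and the axes are right-handed (so a half turn about x gives the same grasp; the last joint's range is limited). The gripper opens to 91 mm and grips with 3 to 60 N. Pads are 32 mm wide; open, the fingers measure 118 mm over their backs; the gripper's body (76 mm by 178 mm) begins 60 mm behind the grasp point.
Start: joints at [71.276, 18.312, 89.639, -0, 72.044, -1.146], TCP at [173.658, 548.168, 194.876] pointing down, gripper open.
Joint ranges: [-177.97, 177.97], [-48.28, 115.42], [12.27, 149.76], [-77.06, 257.06], [2.81, 150.46], [-146.56, 146.56]. Speed limits (degrees/s): [147.25, 147.25, 180, 180, 180, 180].

INTERFACE

Orientations are given as [roll, pitch, yaw] about the fixed x, y, z axes, in that order (R = Rz(yaw) Ry(pitch) Rx(roll)).
In Python, from workcell import env gives the robot as it stands.
- The arm moves only by the tool arm_command, never from a script. Its arguments are lists of equal length, an entry for each row: "slide": the shift along the tool's x, y, z in cm, a list of three; "turn": the turn, a rotation vector about the tool's x, y, z in rad, a list of three; "grip": the closure in counts, from 0 (fully open) to 255 (shut). A call has 1 to 20 rows; each row is the pose to reach, as a shift and turn from the pose commanded when the call began, along the tool's axes at that moment; what a row does not reach only later rows make up. A row lasts 1/12 s, in which the tool goes at most 41.7 mm and 7.16 degrees, less where a joint would pass 70% of its speed; a pose out of reach is approached as far as the arm can. A call with a gripper value outside its range is refused whole. The fingers move at their own pace and stop on an object; "newtons" is the grip in N (left out, the last holds). Time passes only in rows, so rows that repeat a pose let the fingers close. It gives the time, the measured TCP pose, the force and the opening at its end, in the units of the state.
- env.state(): the state, without advancing time (a new reading comes with each control period).
- env.grab_frame(name): name is "scene" or "side" or "wrist"; returns (picture, depth): 420x560x3 uint8, red, green, blue; 420x560 float32, mm along the optical axis (not along the pixel's ray), 0 where there is no reading.
- env.calibration(name): a dict with "K" (3x3 intrinsics, pixels), "camera_from_world" (4x4, takes a point from world to camera coordinates); the wrist camera has in their place "T_tool_cam" (4x4, takes a point from camera to tool coordinates, whose origin is the TCP and whose axes are the tool frame's). Camera axes: x right, y up, looking along -z (the intrinsics and any distortion apply to the point x, -y, -z); pixel columns grow to the right and rows downward; lengths in mm; the calibration is good to about 2 mm. A picture is of the moment at which its call begins: read the wrist's pose just before it. calibration takes no time and is no camera call.
- env.job_done(): hands the job in, once; it reports no verdict.
Trained networks look in the newest picture that a camera, given by its name, has taken for a name from the list of things; names that differ only in an ending like _2 or _b are one class to them, and where a whole thing is asked for, a point or a joint stands for the part that bears it (a point fixed in the world has none). Each returns a list of dicts, best first, with "p" (0 to 1); they miss things now and then, are a little off and sometimes report something else, mostly with a low value. They report only what shows in the picture. A call takes as long as a camera call. They do not tell look-alikes from the thing itself.
- env.search_frame(camera, label): "point" ([x, y, z] in mm, in world coordinates, good to about 4 mm: the middle of the surface that is visible of it).
The state is a dict: "time_s": time; "qpos": joint angles; "qvel": joint speeds; "effort": joint torques, N m; "ee_pos": TCP position; "ee_rot": TCP orientation; "force": force on the tool from outside, world axes, zero at the start; "torque": the same for the moment, N m; "gripper_width": finger opening in mm.
Only numpy, scipy, OpenCV 4.12 (cv2) and the standard library are available. Lean on these libraries where they do the work, as an engineer would, in place of code of your own. Each camera call takes 0.05 s, during which the arm holds its last target.

TASK

Add the loose brass dial from the bench to the covered dial dish without uncovering the dish: take the clear cover by its black grip, pull its front edge up out of the sprung catch while its far edge stays down on the dish, and push it back only far enough to leave it resting ajar on the dish by itself. Lay the dial flat inside the empty white ring at the front, then draw the cover forward again, set it back centred over the rim all round and press its front down until the catch snaps in. Never take the cover right off, do not shift the two dials already in the dish, and leave the loupe and the tin alone.

Things in the scene. Friction and masses are not known exactly. Their poses are not given: they have to be found in the camera images.
- dial_dish: Shallow round aluminium dish with a blue pad, fixed to the bench on non-slip feet; origin on its axis at the bench, z up, -x is its front (towards the empty place). Wall 152 mm outside diameter, 146 mm inside, rim 26 mm above the bench; foot flange 158 mm across, 6 mm high; pad surface 8 mm above the bench, so the dish is 18 mm deep inside. A fixed lever press stands on its left, behind
- dish_rim (a point): Centre of the dish's mouth, level with the rim, 26 mm above the bench; axes as the dish
- empty_place (a point): Centre of the empty white ring (39 mm across) printed on the pad, 43 mm in front of the dish's axis, at the pad's surface. The two other rings, 24 mm behind the axis and 32 mm to either side, hold a dial each
- cover: Clear loose cover, about 0.09 kg; origin on its axis at the plate's underside, z up, -x towards its grip. Plate 3 mm thick, 161 mm across; skirt 7 mm deep, 156 mm inside, fits over the 152 mm dish wall with 2 mm play all round. Seated, the plate lies on the rim, the origin at the centre of the mouth, and the bead on the skirt's front (20 mm long, 3.5 mm proud, below the grip) is under the catch
- cover_grip (a point): Centre of the cover's black upright grip: a fin 24 mm long (cover's x), 10 mm thick (cover's y, the way to pinch it) and 20 mm tall standing on the plate at the front edge. In the cover's frame it lies at (-64, 0, 13) mm; the fin's top is at 23 mm, the plate's top at 3 mm
- cover_front (a point): Lowest point of the cover's skirt at the front, under the grip: (-79, 0, -7) mm in the cover's frame
- cover_back (a point): Lowest point of the cover's skirt at the far side, opposite the grip: (79, 0, -7) mm in the cover's frame. Pushed back 50 to 70 mm and let go, the cover rests by itself, sloping down to the back by about 0.15 rad: plate on the far rim, front skirt on the rim's sides
- dial_center (a point): Centre, half-way up, of the loose brass dial: a disc 31 mm across and 9 mm thick with black hour marks, lying on the bench, 20 g; z up out of its face
- kept_dial_a (a point): Centre of the brass dial on the dish's left (+y) rear place, 30 mm across, 9 mm thick, loose on the pad
- kept_dial_b (a point): Centre of the brass dial on the dish's right (-y) rear place, 29 mm across, 9 mm thick, loose on the pad
- loupe: Black eye loupe standing on the bench to the right, 35 mm across, 34 mm tall, loose; origin at its underside
- parts_tin: White round tin, 50 mm across, 21 mm tall, loose on the bench at the right; origin at its underside
- catch (a joint): Sprung roller catch in a bracket at the front of the dish, outside the wall: the roller springs towards the dish over the bead on the cover's skirt. 0 = fully in, 0.005 m = pushed out to its stop. The bead itself pushes the roller aside (about 2 mm) when the cover's front is pulled up or pressed down with some 5 to 6 N; unpressed, the cover's front stays about 8 mm up
- catch_roller (a point): Middle of the catch's roller (7 mm across, 18 mm long) with the catch fully in: 85 mm in front of the dish's axis, 27 mm above the bench. Roller and carrier reach 31 mm high and 98 mm from the axis
Mind the look-alikes: they are no part of the job. What is shaped like the part that bears dial_center but blue or turquoise is not meant.

How it is judged:
By the outcome, as a careful person would: the job done as asked, in the order asked, and still so for the second after the job is handed in, with the robot touching nothing.
It also fails if it takes over 61 s, if anything falls off the work surface, if the arm or the gripper's body presses on something with over 40 N, if the wrist force passes 120 N, or if a joint passes its speed limit or range.

## Working session

There is one attempt and no reset: what is moved stays moved. The work goes in short steps, Python scripts to look and compute and a tool call to move; the robot and the scene stay as the last step left them, time stands still between calls to the robot, and variables do not carry over. Pictures are saved under pics/ and viewed, and the job is handed in when it is done.

Besides the shell and the picture viewer there is one more tool, called after "Request:" as name(argument=value, ...), one argument or row to a line, values as JSON. arm_command: Moves the arm, as the interface text tells. Its arguments: {"type":"object","properties":{"slide":{"type":"array","items":{"type":"array","items":{"type":"number"}}},"turn":{"type":"array","items":{"type":"array","items":{"type":"number"}}},"grip":{"type":"array","items":{"type":"number"}},"newtons":{"type":"number"}},"required":["slide","turn","grip"]}

```bash
ls; mkdir -p pics
cat > h.py <<'E'
import numpy as np, cv2
from workcell import env
from scipy.spatial.transform import Rotation as R
def Tw(cam, st=None):
    c=env.calibration(cam)
    if cam=='wrist':
        st=st or env.state()
        T=np.eye(4);T[:3,:3]=R.from_euler('xyz',st['ee_rot'],degrees=True).as_matrix();T[:3,3]=st['ee_pos']
        return np.array(c['K']),T@np.array(c['T_tool_cam'])
    return np.array(c['K']),np.linalg.inv(np.array(c['camera_from_world']))
def pt(K,T,u,v,d):
    x=(u-K[0,2])/K[0,0]*d;y=(v-K[1,2])/K[1,1]*d
    return (T@np.array([x,-y,-d,1]))[:3]
def proj(K,T,p):
    q=np.linalg.inv(T)@np.append(p,1); x,y,z=q[0],-q[1],-q[2]
    return K[0,0]*x/z+K[0,2],K[1,1]*y/z+K[1,2]
def onplane(K,T,u,v,z):
    a=T[:3,3];b=pt(K,T,u,v,100.);return a+(b-a)*(z-a[2])/(b[2]-a[2])
def grab(cam,name):
    st=env.state();im,d=env.grab_frame(cam)
    cv2.imwrite(f'pics/{name}.png',cv2.cvtColor(im,cv2.COLOR_RGB2BGR))
    np.savez(f'pics/{name}.npz',d=d,K=Tw(cam,st)[0],T=Tw(cam,st)[1])
    return im,d
E
python3 - <<'E'
from h import *
print(env.state())
for c in ('scene','side','wrist'):
    grab(c,c+'0'); 
    for l in ('dial_dish','cover','cover_grip','dial_center','kept_dial_a','catch','loupe','parts_tin'):
        print(c,l,[(np.round(r['point']).tolist(),round(r['p'],2)) for r in env.search_frame(c,l)])
    print(env.calibration(c))
print(env.state()['time_s'])
E
```

```text
pics
{'time_s': 0.0, 'qpos': array([ 7.12743226e+01,  1.83516570e+01,  8.97069947e+01, -2.25633617e-03,
        7.20425058e+01, -1.14409507e+00]), 'qvel': array([-0.06509294, -0.08053972,  0.04418026, -0.01549103,  0.12979243,
       -0.0225324 ]), 'effort': array([ 1.16214629e-03, -4.12462056e+01, -2.31983739e+01,  7.27124722e-02,
        4.60103306e-02, -1.41162245e-04]), 'ee_pos': array([173.50840833, 547.63301679, 194.01615436]), 'ee_rot': array([ -89.92923885,   89.8988197 , -107.51012366]), 'force': array([0.67266643, 0.04657152, 0.59886517]), 'torque': array([ 0.0475384 , -0.01226976,  0.00967994]), 'gripper_width': 91.1791277357393}
scene dial_dish [([474.0, 33.0, 12.0], 0.91)]
scene cover [([464.0, -185.0, 10.0], 0.51), ([531.0, 56.0, 27.0], 0.34), ([596.0, -308.0, 18.0], 0.25)]
scene cover_grip [([535.0, 50.0, 28.0], 0.94)]
scene dial_center [([459.0, -266.0, 8.0], 0.66), ([534.0, -176.0, 8.0], 0.66), ([386.0, -180.0, 9.0], 0.58), ([461.0, -187.0, 9.0], 0.48), ([469.0, -112.0, 4.0], 0.45)]
scene kept_dial_a []
scene catch []
scene loupe [([598.0, -306.0, 18.0], 0.58)]
scene
[... 1537 characters left out ...]
e+00,
         1.00000000e+00]])}
wrist dial_dish []
wrist cover []
wrist cover_grip []
wrist dial_center []
wrist kept_dial_a []
wrist catch []
wrist loupe []
wrist parts_tin []
{'K': array([[318.87142422,   0.        , 282.34150848],
       [  0.        , 318.87142422, 216.00430423],
       [  0.        ,   0.        ,   1.        ]]), 'T_tool_cam': array([[ 7.05024318e-04,  2.55602869e-01, -9.66781607e-01,
        -1.90352134e+02],
       [ 9.99999514e-01, -8.45997258e-04,  5.05579176e-04,
        -6.34728364e-01],
       [-6.88667100e-04, -9.66781494e-01, -2.55603342e-01,
        -7.29322372e+01],
       [ 0.00000000e+00,  0.00000000e+00,  0.00000000e+00,
         1.00000000e+00]])}
1.35
```

View pics/scene0.png

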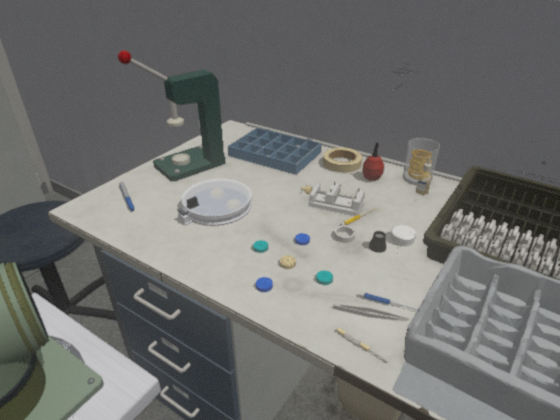

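View pics/side0.png

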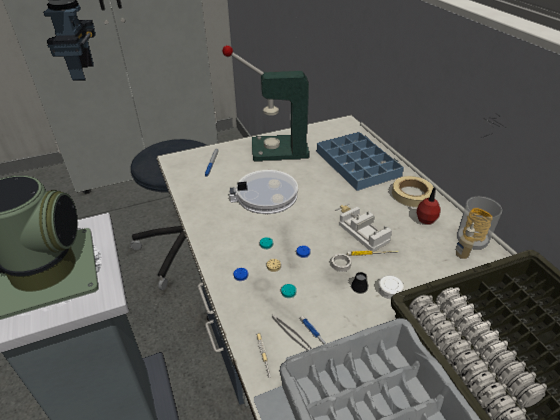

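View pics/wrist0.png

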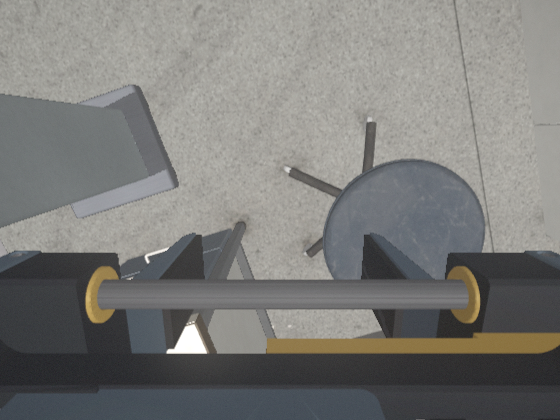

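Run:
```python
import cv2,numpy as np
a=cv2.imread('pics/scene0.png')[165:235,160:270];b=cv2.imread('pics/side0.png')[155:225,215:315]
c=cv2.imread('pics/scene0.png')[225:300,240:350]
cv2.imwrite('pics/c1.png',np.vstack([cv2.resize(a,(660,420),interpolation=2)[:, :600],cv2.resize(b,(600,420),interpolation=2)])[:840])
cv2.imwrite('pics/c1.png',cv2.resize(a,(770,490),interpolation=2));cv2.imwrite('pics/c2.png',cv2.resize(b,(700,490),interpolation=2));cv2.imwrite('pics/c3.png',cv2.resize(c,(660,450),interpolation=2))
```

```text
(no output)
```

View pics/c1.png

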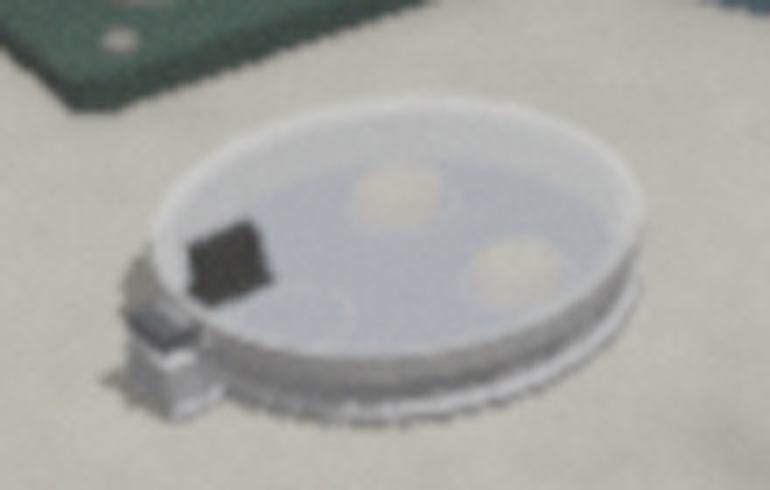

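View pics/c2.png

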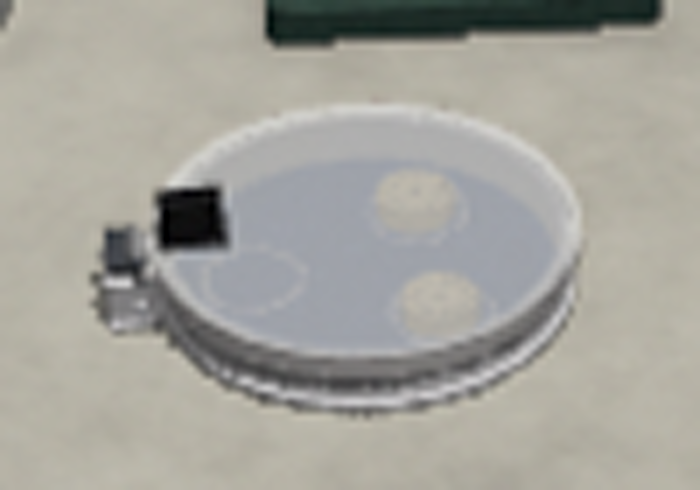

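View pics/c3.png

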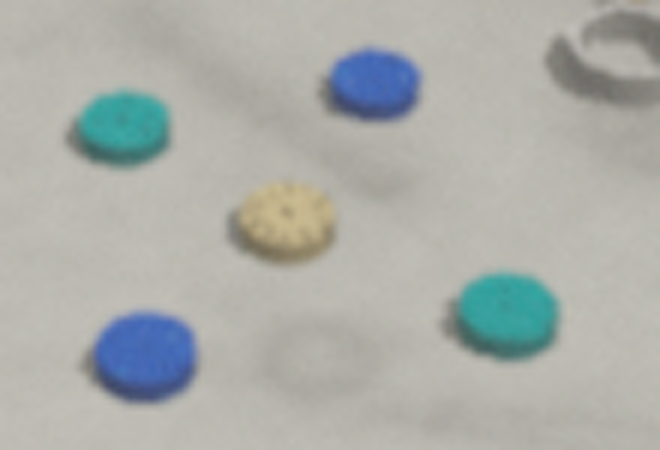

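Run:
```python
from h import *
from scipy.optimize import least_squares
A=np.array([(150,230),(165,200),(220,148),(300,115),(420,95),(540,115),(610,155),(643,205),(550,310),(470,340),(380,355),(270,345),(200,315)])/7+[160,165]
B=np.array([(200,150),(270,118),(370,104),(470,120),(540,155),(580,215),(500,320),(430,345),(340,352),(250,330)])/7+[215,155]
for cam,P,g in(('scene',A,[(230,263),(155,325)]),('side',B,[(192,218),(122,245)])):
    K,T=Tw(cam)
    w=np.array([onplane(K,T,u,v,28.5)[:2] for u,v in P])
    f=least_squares(lambda c:np.hypot(*(w-c[:2]).T)-c[2],[537,50,80])
    print(cam,f.x,np.round(f.fun,1))
    o={'scene':[160,165],'side':[215,155]}[cam]
    for q,z in zip(g,(39,31)):
        p=onplane(K,T,*(np.array(q)/7+o),z); d=p[:2]-f.x[:2]; print(p,np.hypot(*d),np.degrees(np.arctan2(-d[1],-d[0])))
```

```text
scene [544.75029751  62.02753614  79.40153948] [ 0.6 -0.5 -0.1 -0.7  1.2 -0.8 -0.8  2.  -1.2 -0.8  0.6  0.6 -0.2]
[482.70935498  76.17287822  39.        ] 63.63308300758333 -12.843889155283174
[452.42504443  80.57351869  31.        ] 94.16955891295494 -11.358217825121669
side [542.67060404  60.46544778  77.93411449] [ 1.7  0.3 -0.7 -1.6 -0.3  1.7 -0.1  0.3  0.4 -1.7]
[479.95629515  73.77952102  39.        ] 64.11200422181476 -11.985782222482381
[454.07157129  78.66871754  31.        ] 90.44969670593774 -11.610238653094667
```

Run:
```python
from h import *
for n,pts in (('scene0',[(190,160),(160,165),(185,178),(225,165),(193,90),(175,122),(124,58),(170,85),(287,260)]),('side0',[(253,160),(308,158),(282,85),(270,110),(228,50),(262,85),(274,264)])):
    z=np.load(f'pics/{n}.npz')
    for u,v in pts: print(n,u,v,np.round(pt(z['K'],z['T'],u,v,z['d'][v,u])))
st=env.state();print(R.from_euler('xyz',st['ee_rot'],degrees=True).as_matrix().round(3))
T=np.array(R.from_euler('xyz',st['ee_rot'],degrees=True).as_matrix())
```

```text
scene0 190 160 [654. 249.  22.]
scene0 160 165 [597. 305.  16.]
scene0 185 178 [601. 220.   0.]
scene0 225 165 [714. 179.   0.]
scene0 193 90 [644. 197. 225.]
scene0 175 122 [629. 258. 137.]
scene0 124 58 [519. 263. 316.]
scene0 170 85 [599. 223. 245.]
scene0 287 260 [ 465. -181.    8.]
side0 253 160 [566. 237.  -0.]
side0 308 158 [721. 186.  -3.]
side0 282 85 [645. 201. 231.]
side0 270 110 [631. 258. 137.]
side0 228 50 [525. 261. 319.]
side0 262 85 [596. 218. 233.]
side0 274 264 [ 463. -181.    3.]
[[ 0.     0.302  0.953]
 [ 0.     0.953 -0.302]
 [-1.     0.     0.   ]]
```

Request:
arm_command(
  slide=[
    [0,-6,5.7],
    [0,-12,11.4],
    [0,-18,17.2],
    [0,-24,23],
    [0,-24,23],
    [0,-24,23],
    [0,-24,23],
    [0,-24,23],
    [0,-24,23],
    [0,-24,23],
    [0,-27,30],
    [0,-30,37],
    [0,-33,44],
    [0,-35.3,50],
    [0,-35.3,50],
    [0,-35.3,50],
    [0,-35.3,50],
    [0,-35.3,50],
    [0,-35.3,50],
    [0,-35.3,50],
  ],
  turn=[
    [0,0,0],
    [0,0,0],
    [0,0,0],
    [0,0,0],
    [0,0,0],
    [0,0,0],
    [0,0,0],
    [0,0,0],
    [0,0,0],
    [0,0,0],
    [-0.03,0,0],
    [-0.06,0,0],
    [-0.098,0,0],
    [-0.098,0,0],
    [-0.098,0,0],
    [-0.098,0,0],
    [-0.098,0,0],
    [-0.098,0,0],
    [-0.098,0,0],
    [-0.098,0,0],
  ],
  grip=[0,0,0,0,0,0,0,0,0,0,0,0,0,0,0,0,0,0,0,0],
)

```text
time_s: 3.02
ee_pos: [543.1, 62.2, 194.3]
ee_rot: [166.1, 89.9, 154.2]
force: [-0.6, -0.2, -0.1]
gripper_width: 91.1
```

Run:
```python
from h import *
print(env.state())
grab('wrist','w1')
for l in('cover_grip','dial_dish','catch'): print(l,env.search_frame('wrist',l))
```

```text
{'time_s': 3.0167, 'qpos': array([ 5.29431676e+00,  1.58325283e+01,  9.33158488e+01,  5.80707126e-02,
        7.09424864e+01, -7.28309416e+01]), 'qvel': array([ 0.82472836, -1.41246027,  1.15244288, -0.09012933, -0.02072025,
       -0.29739198]), 'effort': array([-8.89011696e-01, -3.78097057e+01, -2.34067780e+01, -6.82055298e-02,
        1.65952969e-02,  1.74260879e-05]), 'ee_pos': array([543.13433099,  62.22129121, 194.299381  ]), 'ee_rot': array([166.05060308,  89.89385285, 154.1568568 ]), 'force': array([-0.63323391, -0.15546976, -0.14219207]), 'torque': array([0.05617823, 0.0371424 , 0.0352137 ]), 'gripper_width': 91.1195873412184}
cover_grip [{'point': [541.9, 63.5, 25.8], 'p': 0.63}]
dial_dish [{'point': [454.7, 81.1, 26.2], 'p': 0.89}]
catch [{'point': [457.8, 83.2, 33.7], 'p': 0.68}]
```

View pics/w1.png

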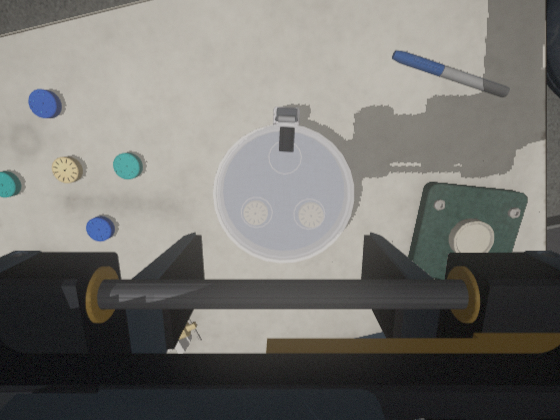

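Run:
```python
import cv2,numpy as np
a=cv2.imread('pics/w1.png');
cv2.imwrite('pics/c4.png',cv2.resize(a[95:270,205:365],(640,700)[:2],interpolation=2)[:600])
cv2.imwrite('pics/c5.png',cv2.resize(a[140:200,0:160],(800,300),interpolation=2))
```

```text
(no output)
```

View pics/c4.png

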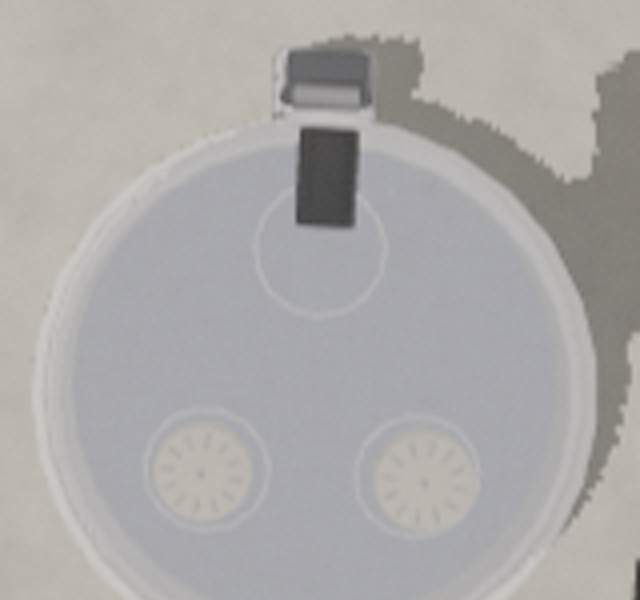

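View pics/c5.png

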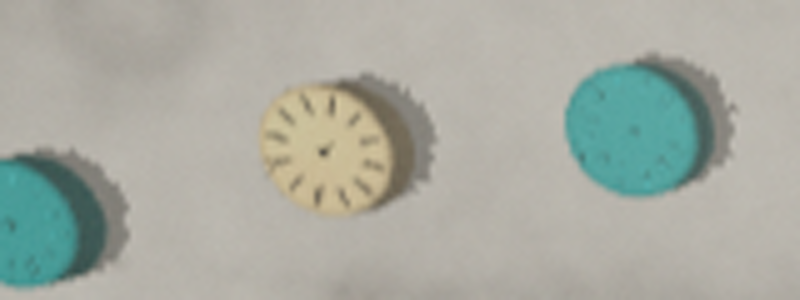

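Run:
```python
from h import *
z=np.load('pics/w1.npz');K,T=z['K'],z['T']
f=lambda u,v,h: onplane(K,T,205+u/4,95+v/4,h)
r=[f(320,252,8),f(208,469,8),f(418,476,8)]
L=np.array([[-43,0],[24,-32],[24,32]]);W=np.array(r)[:,:2]
print(W)
a,b=L-L.mean(0),W-W.mean(0)
th=np.arctan2((a[:,0]*b[:,1]-a[:,1]*b[:,0]).sum(),(a*b).sum())
Rm=np.array([[np.cos(th),-np.sin(th)],[np.sin(th),np.cos(th)]])
c=W.mean(0)-Rm@L.mean(0);print('dish',c,np.degrees(th),'res',(W-c-L@Rm.T).round(1))
for n,q,h in(('fin',(327,177),49),('roller',(327,97),30.5),('plateL',(35,385),29),('plateR',(596,385),29),('platefront',(325,118),29)):
    p=f(*q,h);print(n,p[:2],Rm.T@(p[:2]-c))
print('kept',[Rm.T@(f(*q,17)[:2]-c) for q in((201,472),(424,483))])
print('dial',onplane(K,T,65.2,170.2,9),Rm.T@(onplane(K,T,65.2,170.2,9)[:2]-c))
Rt=R.from_euler('xyz',env.state()['ee_rot'],degrees=True).as_matrix();print(Rt.round(4))
g=c+Rm@[-64,0];print('grip',g, 'toolshift',Rt.T@(np.append(g,41)-env.state()['ee_pos']), 'yaw', np.degrees(np.arctan2(Rt[1,2],Rt[0,2])))
```

```text
[[500.86325696  73.59495368]
 [557.69052625  26.96464014]
 [572.98464891  89.13311856]]
dish [542.22665164  63.62463261] -13.664556347001131 res [[ 0.4 -0.2]
 [-0.3  0.1]
 [-0.1  0.1]]
fin [479.53115936  79.5249819 ] [-64.67717649   0.63929617]
roller [459.68495509  83.86750997] [-84.98750898   0.17050132]
plateL [519.02107663 -12.61495195] [ -4.53813374 -79.56367455]
plateR [551.58666273 142.55609631] [-9.55145933 78.90852548]
platefront [464.80504043  82.28411487] [-79.63828872  -0.15852241]
kept [array([ 22.40122483, -33.37202473]), array([23.6805605, 33.0925584])]
dial [ 461.61070797 -181.86662977    9.        ] [ -20.34000318 -257.58721737]
[[ 0.000e+00  2.051e-01  9.787e-01]
 [ 3.000e-04  9.787e-01 -2.051e-01]
 [-1.000e+00  3.000e-04 -0.000e+00]]
grip [480.03814321  78.74380652] toolshift [154.12268111   3.37955767 -64.82327019] yaw -11.833296507101458
```

Request:
arm_command(
  slide=[
    [3,0.3,-3],
    [7,0.34,-6.3],
    [10,0.34,-6.3],
    [12,0.34,-6.3],
    [13.5,0.34,-6.3],
    [14.5,0.34,-6.3],
    [15,0.34,-6.3],
    [15.3,0.34,-6.3],
    [15.3,0.34,-6.3],
    [15.3,0.34,-6.3],
  ],
  turn=[
    [0.032,0,0],
    [0.032,0,0],
    [0.032,0,0],
    [0.032,0,0],
    [0.032,0,0],
    [0.032,0,0],
    [0.032,0,0],
    [0.032,0,0],
    [0.032,0,0],
    [0.032,0,0],
  ],
  grip=[140,140,140,140,140,140,140,140,140,140],
)

```text
time_s: 4.05
ee_pos: [483.2, 77.4, 42.5]
ee_rot: [25.5, 89.9, 11.8]
force: [-0.1, 0.4, 0.7]
gripper_width: 41.3
```

Run:
```python
from h import *
print(env.state()['ee_pos'])
grab('wrist','w2');grab('scene','s2')
a=cv2.imread('pics/s2.png');cv2.imwrite('pics/c6.png',cv2.resize(a[130:250,130:290],(800,600),interpolation=2))
```

```text
[483.20782854  77.36747929  42.53077568]
```

View pics/w2.png

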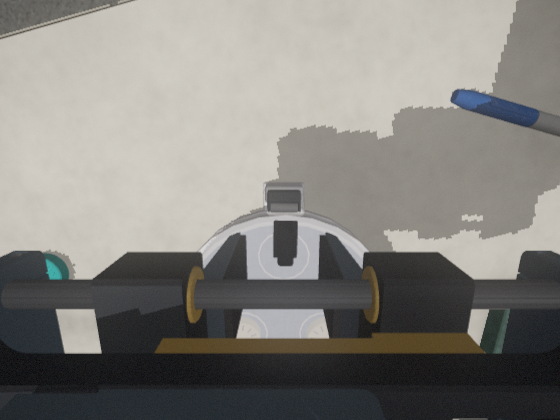

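View pics/c6.png

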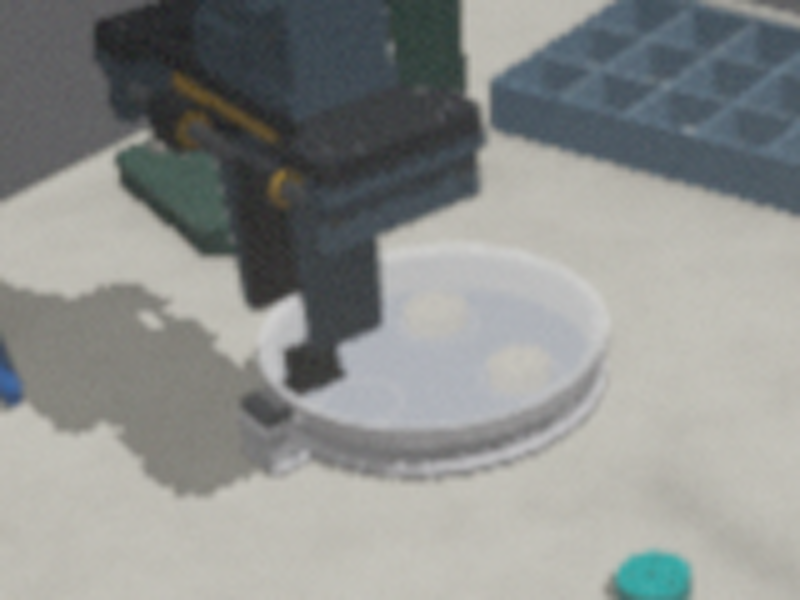

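Request:
arm_command(
  slide=[
    [0,0,0],
    [0,0,0],
    [0,0,0],
    [0,0,0],
    [0,0,0],
    [0,0,0],
    [0,0,0],
    [0,0,0],
    [0,0,0],
  ],
  turn=[
    [0,0,0],
    [0,0,0],
    [0,0,0],
    [0,0,0],
    [0,0,0],
    [0,0,0],
    [0,0,0],
    [0,0,0],
    [0,0,0],
  ],
  grip=[180,255,255,255,255,255,255,255,255],
  newtons=30,
)

```text
time_s: 4.9
ee_pos: [482.8, 77.0, 41.8]
ee_rot: [121.7, 90.0, 107.9]
force: [0.3, 0.7, -0.5]
gripper_width: 0.6
```

Run:
```python
from h import *
print(env.state()['gripper_width'])
grab('wrist','w3');grab('scene','s3');grab('side','d3')
a=cv2.imread('pics/s3.png');cv2.imwrite('pics/c7.png',cv2.resize(a[130:250,130:290],(800,600),interpolation=2))
a=cv2.imread('pics/d3.png');cv2.imwrite('pics/c8.png',cv2.resize(a[100:220,200:360],(800,600),interpolation=2))
```

```text
0.6157072086317568
```

View pics/w3.png

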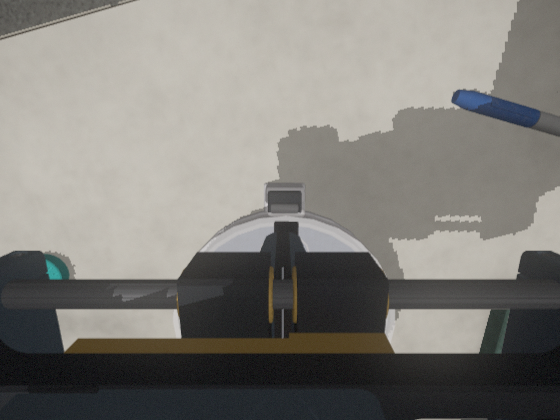

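View pics/c7.png

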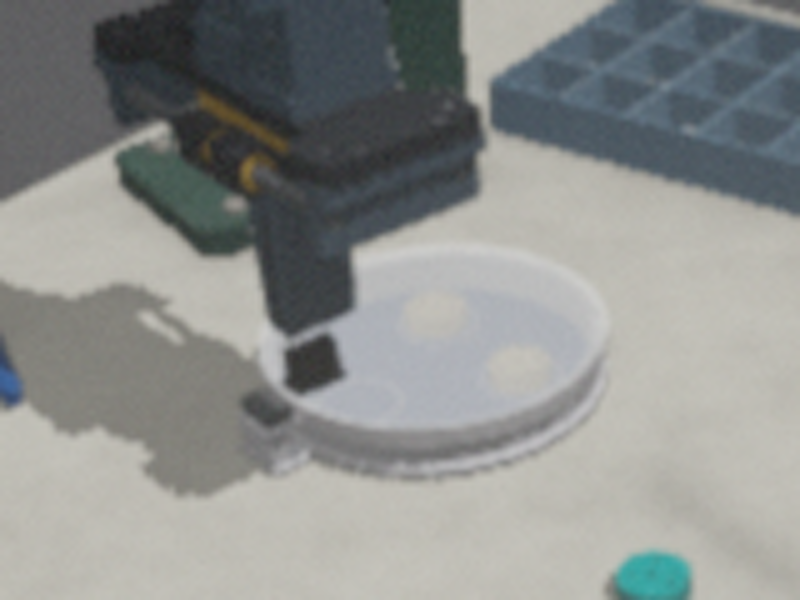

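View pics/c8.png

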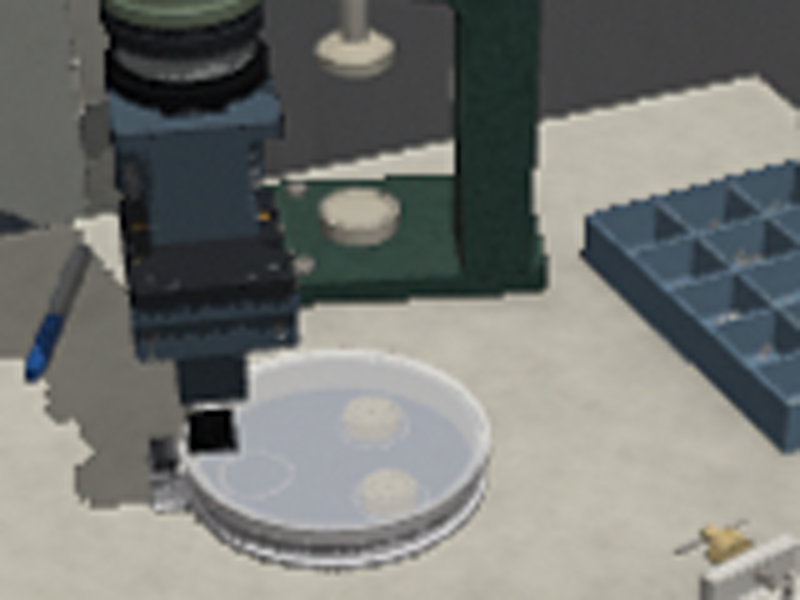

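Run:
```python
from h import *
for n,o,pts in(('s3',(130,130),[(290,325),(310,330),(345,308),(300,300),(315,362),(305,375),(330,372),(340,350)]),('d3',(200,100),[(200,395),(230,390),(215,360),(210,430),(200,415),(225,415)])):
    z=np.load(f'pics/{n}.npz')
    for u,v in pts:
        uu,vv=o[0]+u/5,o[1]+v/5
        print(n,u,v,np.round(pt(z['K'],z['T'],uu,vv,z['d'][int(vv),int(uu)]),1))
```

```text
s3 290 325 [466.   69.8  69.5]
s3 310 330 [478.   70.9  60.4]
s3 345 308 [492.8  63.3  66.5]
s3 300 300 [471.3  67.2  80.2]
s3 315 362 [480.4  73.1  41.8]
s3 305 375 [475.4  75.1  37. ]
s3 330 372 [487.   71.6  33.5]
s3 340 350 [508.3  85.9  28.6]
d3 200 395 [473.   66.5  67.9]
d3 230 390 [488.6  65.9  67. ]
d3 215 360 [482.8  68.6  85.1]
d3 210 430 [478.5  72.5  40.7]
d3 200 415 [475.8  79.4  46.3]
d3 225 415 [487.7  74.7  46.1]
```

Run:
```python
from h import *
z=np.load('pics/s3.npz')
for u in (58+130,60+130,64+130,68+130):
    for v in range(184,206,2): print(u,v,np.round(pt(z['K'],z['T'],u,v,z['d'][v,u]),0))
K,T=z['K'],z['T']
for p in([482.8,77,41.8],[482.8,77,34],[482.8,77,60],[482.8,63,34]):
    u,v=proj(K,T,p);print(p,u,v,'crop',(u-130)*5,(v-130)*5)
st=env.state();print(st['qpos'],st['ee_pos'])
```

```text
188 184 [469.  68.  96.]
188 186 [468.  68.  91.]
188 188 [466.  67.  88.]
188 190 [467.  68.  82.]
188 192 [468.  70.  76.]
188 194 [466.  70.  72.]
188 196 [466.  70.  67.]
188 198 [501. 110.  29.]
188 200 [475.  82.  48.]
188 202 [470.  77.  47.]
188 204 [470.  79.  41.]
190 184 [472.  66.  95.]
190 186 [472.  66.  90.]
190 188 [471.  67.  85.]
190 190 [471.  67.  80.]
190 192 [471.  68.  75.]
190 194 [472.  69.  69.]
190 196 [471.  70.  64.]
190 198 [504. 107.  29.]
190 200 [477.  78.  48.]
190 202 [474.  76.  45.]
190 204 [474.  76.  40.]
194 184 [482.  65.  90.]
194 186 [483.  66.  85.]
194 188 [481.  65.  81.]
194 190 [480.  64.  77.]
194 192 [480.  65.  72.]
194 194 [480.  66.  66.]
194 196 [516. 105.  29.]
194 198 [488.  76.  48.]
194 200 [483.  72.  47.]
194 202 [484.  73.  41.]
194 204 [482.  73.  37.]
198 184 [492.  62.  86.]
198 186 [492.  64.  81.]
198 188 [491.  63.  77.]
198 190 [490.  63.  72.]
198 192 [490.  64.  66.]
198 194 [530. 106.  27.]
198 196 [520.  96.  30.]
198 198 [515.  93.  28.]
198 200 [508.  86.  29.]
198 202 [501.  79.  30.]
198 204 [492.  70.  32.]
[482.8, 77, 41.8] 192.46015077882555 201.37415598957466 crop 312.30075389412775 356.8707799478733
[482.8, 77, 34] 192.87102712996756 204.33764990026876 crop 314.3551356498378 371.68824950134376
[482.8, 77, 60] 191.4862703183802 194.34992885590782 crop 307.43135159190103 321.7496442795391
[482.8, 63, 34] 197.5866055869148 206.2454074992124 crop 337.933027934574 381.22703749606205
[ 7.71484100e+00  1.96561354e+01  1.12984882e+02  6.24037295e-03
  4.73582286e+01 -6.84908610e+01] [482.77926383  77.03538553  41.83845106]
```

Run:
```python
import cv2
a=cv2.imread('pics/s3.png');cv2.imwrite('pics/c9.png',cv2.resize(a[170:215,170:230],(800,600),interpolation=cv2.INTER_NEAREST))
```

```text
(no output)
```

View pics/c9.png

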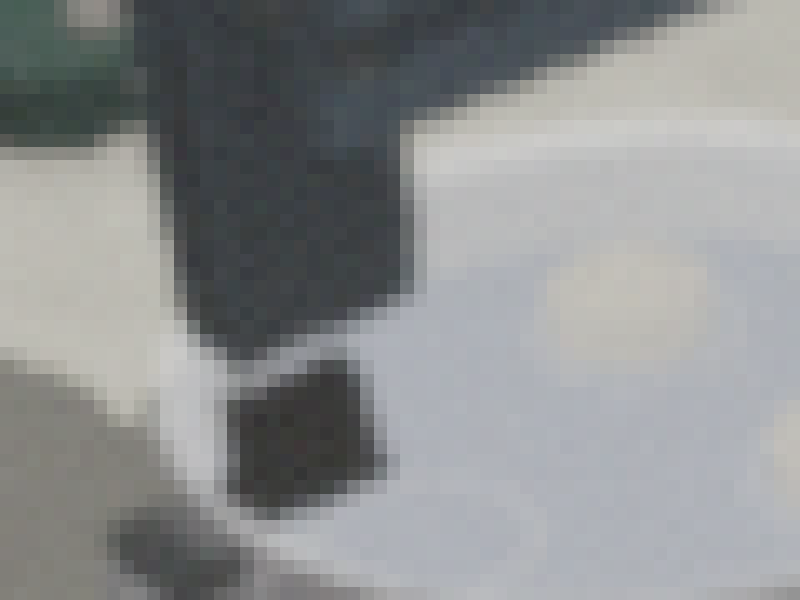

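Run:
```python
from h import *
for n in('w1','w2','w3'):
    z=np.load(f'pics/{n}.npz');K,T,d=z['K'],z['T'],z['d']
    for u,v in((100,60),(200,130),(230,60),(420,60)): print(n,np.round(pt(K,T,u,v,d[v,u]),1))
    # catch/roller and finger pixels
    for u,v in((284,200),(285,228),(230,260),(277,240),(293,245)): print('  ',u,v,np.round(pt(K,T,u,v,d[v,u]),1), d[v,u])
```

```text
w1 [ 355.  -104.6    0.7]
w1 [ 4.496e+02 -1.690e+01 -1.000e-01]
w1 [384.5  35.8   0.8]
w1 [429.  235.6  13.3]
   284 200 [545.1  63.1  29.3] 362.71777
   285 228 [577.8  57.4  29.7] 370.78275
   230 260 [613.9 -22.3   1.4] 411.29523
   277 240 [590.2  45.3  30. ] 374.22638
   293 245 [600.5  62.4  29.1] 376.69083
w2 [338.5 -13.    0.8]
w2 [397.2  37.7  -1. ]
w2 [358.8  71.   -0.4]
w2 [388.9 195.2  -1.8]
   284 200 [453.7  85.   31.8] 205.2062
   285 228 [468.2  82.   44.9] 196.37183
   230 260 [460.8  57.9  98.9] 143.83852
   277 240 [478.3  74.3  33.9] 209.98499
   293 245 [479.   84.5  48.4] 195.5365
w3 [337.7 -13.7  -0.6]
w3 [ 3.968e+02  3.770e+01 -3.000e-01]
w3 [358.4  70.8  -0.4]
w3 [388.5 194.6  -1.6]
   284 200 [453.5  84.6  30.2] 206.17912
   285 228 [468.2  81.6  42.8] 197.84239
   230 260 [441.2  71.9 151.3] 86.8629
   277 240 [465.8  77.6  69.6] 171.53325
   293 245 [466.1  85.9  81.9] 159.2603
```

Run:
```python
from h import *
z=np.load('pics/w3.npz');K,T,d=z['K'],z['T'],z['d']
for u in(272,276,284,292,298):
    print(u,[(v,)+tuple(np.round(pt(K,T,u,v,d[v,u])).astype(int)) for v in range(222,262,3)])
z=np.load('pics/d3.npz');K,T,d=z['K'],z['T'],z['d']
for u in(238,242,246):
    print(u,[(v,)+tuple(np.round(pt(K,T,u,v,d[v,u])).astype(int)) for v in range(170,186,1)])
z=np.load('pics/w2.npz');K,T,d=z['K'],z['T'],z['d']
for v in (245,255,265,275): print(v,[(u,)+tuple(np.round(pt(K,T,u,v,d[v,u])).astype(int)) for u in range(216,256,4)])
```

```text
272 [(222, np.int64(466), np.int64(73), np.int64(30)), (225, np.int64(468), np.int64(73), np.int64(30)), (228, np.int64(470), np.int64(72), np.int64(29)), (231, np.int64(472), np.int64(72), np.int64(30)), (234, np.int64(463), np.int64(75), np.int64(65)), (237, np.int64(464), np.int64(75), np.int64(69)), (240, np.int64(464), np.int64(76), np.int64(74)), (243, np.int64(464), np.int64(76), np.int64(78)), (246, np.int64(464), np.int64(76), np.int64(84)), (249, np.int64(464), np.int64(76), np.int64(87)), (252, np.int64(464), np.int64(76), np.int64(91)), (255, np.int64(464), np.int64(76), np.int64(95)), (258, np.int64(463), np.int64(76), np.int64(100)), (261, np.int64(464), np.int64(76), np.int64(102))]
276 [(222, np.int64(466), np.int64(76), np.int64(31)), (225, np.int64(468), np.int64(76), np.int64(33)), (228, np.int64(470), np.int64(75), np.int64(32)), (231, np.int64(472), np.int64(75), np.int64(32)), (234, np.int64(464), np.int64(77), np.int64(64)), (237, np.int64(465), np.int64(77), np.int64(68)), (240, np.int64(466), np.int64(77), np.int64(67)), (243, np.int64(466), np.int64(77), np.
[... 6186 characters left out ...]
nt64(468), np.int64(59), np.int64(90)), (244, np.int64(475), np.int64(58), np.int64(74)), (248, np.int64(493), np.int64(50), np.int64(30)), (252, np.int64(493), np.int64(53), np.int64(30))]
275 [(216, np.int64(459), np.int64(56), np.int64(117)), (220, np.int64(459), np.int64(57), np.int64(117)), (224, np.int64(461), np.int64(58), np.int64(114)), (228, np.int64(461), np.int64(60), np.int64(115)), (232, np.int64(462), np.int64(61), np.int64(113)), (236, np.int64(467), np.int64(60), np.int64(103)), (240, np.int64(473), np.int64(58), np.int64(90)), (244, np.int64(480), np.int64(56), np.int64(75)), (248, np.int64(500), np.int64(48), np.int64(30)), (252, np.int64(501), np.int64(51), np.int64(29))]
```

Request:
arm_command(
  slide=[
    [0,0.05,0],
    [0,0.05,0],
    [0,0.05,0],
    [0,0.05,0],
    [0,0.05,0],
    [0.6,0.05,0],
    [1.2,0.05,0],
    [1.8,0.05,0],
    [2.3,0.05,0],
    [2.6,0.05,0],
    [2.6,0.05,0],
    [2.6,0.05,0],
  ],
  turn=[
    [0,0,0],
    [0,0,0],
    [0,0,0],
    [0,0,0],
    [0,0,0],
    [0,0,0],
    [0,0,0],
    [0,0,0],
    [0,0,0],
    [0,0,0],
    [0,0,0],
    [0,0,0],
  ],
  grip=[140,140,140,140,140,140,140,140,140,140,140,140],
)

```text
time_s: 6.05
ee_pos: [482.7, 77.5, 15.5]
ee_rot: [-167.6, 90.0, 178.6]
force: [-0.1, -0.1, -0.0]
gripper_width: 41.2
```

Run:
```python
from h import *
print(env.state()['ee_pos'])
grab('side','d4')
z=np.load('pics/d4.npz');K,T,d=z['K'],z['T'],z['d']
for u in(242,246,250):
    print(u,[(v,)+tuple(np.round(pt(K,T,u,v,d[v,u])).astype(int).tolist()) for v in range(184,202,1)])
a=cv2.imread('pics/d4.png');cv2.imwrite('pics/c10.png',cv2.resize(a[140:220,210:320],(770,560),interpolation=2))
```

```text
[482.7432073   77.51967711  15.53545902]
242 [(184, 472, 49, 64), (185, 471, 46, 63), (186, 472, 50, 58), (187, 471, 46, 58), (188, 470, 46, 55), (189, 470, 46, 52), (190, 470, 46, 49), (191, 471, 51, 42), (192, 471, 51, 39), (193, 470, 48, 38), (194, 473, 58, 27), (195, 471, 53, 27), (196, 470, 50, 27), (197, 469, 48, 25), (198, 467, 43, 26), (199, 466, 38, 27), (200, 466, 38, 24), (201, 465, 38, 21)]
246 [(184, 481, 43, 66), (185, 481, 45, 61), (186, 480, 42, 60), (187, 481, 46, 55), (188, 480, 45, 52), (189, 481, 48, 47), (190, 481, 49, 43), (191, 480, 47, 42), (192, 480, 46, 40), (193, 481, 49, 34), (194, 483, 56, 25), (195, 480, 49, 28), (196, 478, 44, 29), (197, 477, 40, 29), (198, 476, 36, 29), (199, 475, 33, 28), (200, 474, 32, 26), (201, 472, 25, 28)]
250 [(184, 491, 43, 63), (185, 490, 42, 61), (186, 489, 39, 60), (187, 489, 40, 57), (188, 490, 41, 52), (189, 490, 43, 48), (190, 490, 44, 44), (191, 489, 42, 42), (192, 490, 43, 38), (193, 493, 53, 27), (194, 490, 47, 30), (195, 490, 46, 27), (196, 488, 40, 28), (197, 486, 35, 30), (198, 486, 34, 27), (199, 484, 30, 27), (200, 482, 25, 28), (201, 481, 20, 29)]
```

View pics/c10.png

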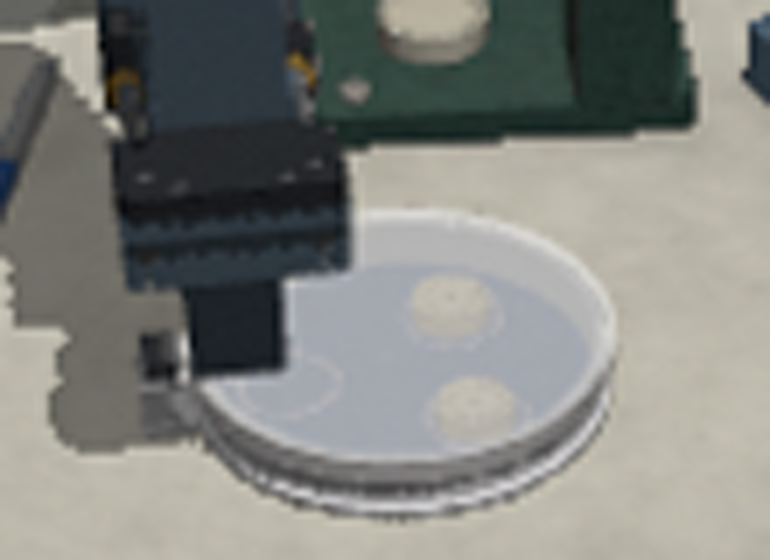

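Request:
arm_command(
  slide=[
    [0,0,0],
    [0,0,0],
    [0,0,0],
    [0,0,0],
    [0,0,0],
    [0,0,0],
    [0,0,0],
    [0,0,0],
  ],
  turn=[
    [0,0,0],
    [0,0,0],
    [0,0,0],
    [0,0,0],
    [0,0,0],
    [0,0,0],
    [0,0,0],
    [0,0,0],
  ],
  grip=[180,255,255,255,255,255,255,255],
  newtons=35,
)

```text
time_s: 6.77
ee_pos: [483.1, 77.6, 16.0]
ee_rot: [38.9, 90.0, 25.1]
force: [0.5, 0.8, 1.3]
gripper_width: 9.5
```

```bash
cat > tab.py <<'E'
import numpy as np
def tcp(d,t,off=(-60.5,-10.2)):
    oz=26+(76-d)*np.tan(t)
    return np.array([d+off[0]*np.cos(t)+off[1]*np.sin(t), oz-off[0]*np.sin(t)+off[1]*np.cos(t)])
def rel(d,t,d0=0,t0=0,**k):
    D=tcp(d,t,**k)-tcp(d0,t0,**k)
    # tool frame at start tilted by t0: tool x = down rotated, tool z = cover x dir
    zx=np.array([np.cos(t0),-np.sin(t0)]); xd=np.array([-np.sin(t0),-np.cos(t0)])
    return [round(float(D@xd)/10,2),0,round(float(D@zx)/10,2)], round(t-t0,3)
if __name__=='__main__':
    for d,t in((.3,.02),(.5,.04),(.8,.06),(1,.08),(1.3,.1),(1.5,.12),(1.7,.14),(2,.16),(2,.18)): print(d,t,rel(d,t))
    for d,t in((10,.18),(20,.18),(30,.18),(40,.18),(50,.18),(60,.18)): print(d,t,rel(d,t,2,.18))
E
python3 tab.py
```

```text
0.3 0.02 ([-0.27, 0, 0.01], 0.02)
0.5 0.04 ([-0.54, 0, 0.01], 0.04)
0.8 0.06 ([-0.82, 0, 0.03], 0.06)
1 0.08 ([-1.09, 0, 0.04], 0.08)
1.3 0.1 ([-1.36, 0, 0.06], 0.1)
1.5 0.12 ([-1.63, 0, 0.07], 0.12)
1.7 0.14 ([-1.9, 0, 0.09], 0.14)
2 0.16 ([-2.17, 0, 0.11], 0.16)
2 0.18 ([-2.45, 0, 0.12], 0.18)
10 0.18 ([0.0, 0, 0.81], 0.0)
20 0.18 ([-0.0, 0, 1.83], 0.0)
30 0.18 ([-0.0, 0, 2.85], 0.0)
40 0.18 ([0.0, 0, 3.86], 0.0)
50 0.18 ([-0.0, 0, 4.88], 0.0)
60 0.18 ([0.0, 0, 5.9], 0.0)
```

Request:
arm_command(
  slide=[
    [-0.14,0,0],
    [-0.27,0,0.01],
    [-0.4,0,0.01],
    [-0.54,0,0.01],
    [-0.68,0,0.02],
    [-0.82,0,0.03],
    [-0.95,0,0.03],
    [-1.09,0,0.04],
    [-1.22,0,0.05],
    [-1.36,0,0.06],
    [-1.49,0,0.07],
    [-1.63,0,0.07],
    [-1.76,0,0.08],
    [-1.9,0,0.09],
    [-2.03,0,0.1],
    [-2.17,0,0.11],
    [-2.17,0,0.11],
  ],
  turn=[
    [0,0.01,0],
    [0,0.02,0],
    [0,0.03,0],
    [0,0.04,0],
    [0,0.05,0],
    [0,0.06,0],
    [0,0.07,0],
    [0,0.08,0],
    [0,0.09,0],
    [0,0.1,0],
    [0,0.11,0],
    [0,0.12,0],
    [0,0.13,0],
    [0,0.14,0],
    [0,0.15,0],
    [0,0.16,0],
    [0,0.16,0],
  ],
  grip=[255,255,255,255,255,255,255,255,255,255,255,255,255,255,255,255,255],
)

```text
time_s: 8.18
ee_pos: [484.6, 77.2, 37.6]
ee_rot: [179.9, 80.8, 166.1]
force: [-0.1, -0.1, -0.4]
gripper_width: 9.7
```

```bash
cat > look.py <<'E'
import sys
from h import *
n=sys.argv[1]
s=env.state();print(s['ee_pos'],s['force'],s['gripper_width'])
grab('side','d'+n);grab('scene','s'+n)
a=cv2.imread(f'pics/d{n}.png')[140:220,210:320];b=cv2.imread(f'pics/s{n}.png')[155:235,160:270]
cv2.imwrite(f'pics/v{n}.png',np.hstack([cv2.resize(x,(400,291),interpolation=2) for x in(a,b)]))
E
python3 look.py 5
```

```text
[484.62595177  77.19506047  37.63660923] [-0.14491358 -0.13023801 -0.4025367 ] 9.698814212185377
```

View pics/v5.png

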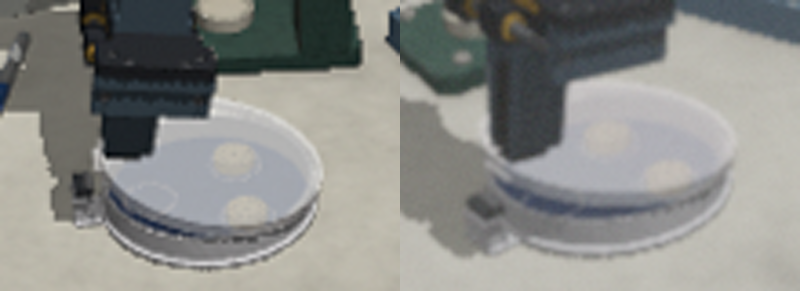

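Request:
arm_command(
  slide=[
    [0,0,0.2],
    [0,0,0.5],
    [0,0,0.9],
    [0,0,1.3],
    [0,0,1.7],
    [0,0,2.1],
    [0,0,2.5],
    [0,0,2.9],
    [0,0,3.3],
    [0,0,3.7],
    [0,0,4.1],
    [0,0,4.5],
    [0,0,4.9],
    [0,0,5.3],
    [0,0,5.7],
    [0,0,5.9],
    [0,0,6.0],
    [0,0,6.0],
  ],
  turn=[
    [0,0,0],
    [0,0,0],
    [0,0,0],
    [0,0,0],
    [0,0,0],
    [0,0,0],
    [0,0,0],
    [0,0,0],
    [0,0,0],
    [0,0,0],
    [0,0,0],
    [0,0,0],
    [0,0,0],
    [0,0,0],
    [0,0,0],
    [0,0,0],
    [0,0,0],
    [0,0,0],
  ],
  grip=[255,255,255,255,255,255,255,255,255,255,255,255,255,255,255,255,255,255],
)

```text
time_s: 9.78
ee_pos: [541.9, 63.1, 28.0]
ee_rot: [179.9, 80.9, 166.1]
force: [-0.3, -1.1, 0.5]
gripper_width: 9.5
```

```bash
python3 look.py 6
```

```text
[541.91683618  63.07641115  27.97643759] [-0.3258888  -1.12688951  0.52351685] 9.517430826715948
```

View pics/v6.png

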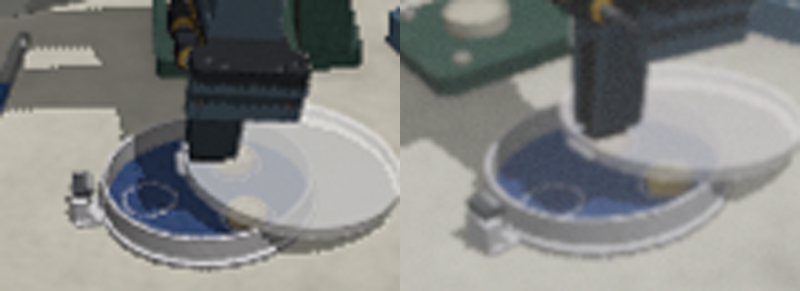

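Request:
arm_command(
  slide=[
    [0.06,0,0],
    [0.11,0,0],
    [0.13,0,0],
    [0.13,0,0],
    [0.13,0,0],
    [0.13,0,0],
    [0.13,0,0],
    [0.13,0,0],
    [0.13,0,0],
    [0.13,0,0],
  ],
  turn=[
    [0,-0.008,0],
    [0,-0.015,0],
    [0,-0.015,0],
    [0,-0.015,0],
    [0,-0.015,0],
    [0,-0.015,0],
    [0,-0.015,0],
    [0,-0.015,0],
    [0,-0.015,0],
    [0,-0.015,0],
  ],
  grip=[255,255,255,225,210,195,180,160,140,140],
)

```text
time_s: 10.72
ee_pos: [541.3, 63.2, 26.7]
ee_rot: [180.0, 81.7, 166.2]
force: [-0.6, -0.1, 0.2]
gripper_width: 40.8
```

Run:
```python
from h import *
print(env.state()['ee_pos'],env.state()['force'],env.state()['gripper_width'],env.state()['qpos'])
c=np.array([542.2,63.6]);t=np.radians(-13.66);Rm=np.array([[np.cos(t),-np.sin(t)],[np.sin(t),np.cos(t)]])
print(Rm.T@(env.state()['ee_pos'][:2]-c))
```

```text
[541.25240313  63.18654261  26.66577598] [-0.64467997 -0.14901236  0.15603098] 40.76927124980839 [  3.81330509  28.73456401 100.17561618   2.92955638  59.05428982
 -74.06816037]
[-0.82315134 -0.62554673]
```

```bash
cat > mv.py <<'E'
from h import *
def rel(target,yaw,tilt=0,st=None):
    st=st or env.state()
    R0=R.from_euler('xyz',st['ee_rot'],degrees=True).as_matrix()
    y=np.radians(yaw);ex=np.array([np.cos(y),np.sin(y),0]);ez=np.array([0,0,1.]);ey=np.cross(ez,ex)
    Rd=np.stack([-ez,ey,ex],1); Rd=R.from_rotvec(ey*tilt).as_matrix()@Rd
    return np.round(R0.T@(np.array(target)-st['ee_pos'])/10,2).tolist(), np.round(R.from_matrix(R0.T@Rd).as_rotvec(),3).tolist()
E
python3 - <<'E'
from mv import *
print(rel([530,66,110],-13.66)); print(rel([461.6,-181.9,40],-13.66)); print(rel([461.6,-181.9,110],-13.66))
E
```

```text
([-8.08, 0.01, -2.35], [-0.002, -0.145, -0.0])
([-1.05, -25.7, -2.06], [-0.002, -0.145, -0.0])
([-7.97, -25.7, -3.07], [-0.002, -0.145, -0.0])
```

Request:
arm_command(
  slide=[
    [-1,0,0],
    [-2.5,0,0],
    [-5,0,0],
    [-8,0,-1],
    [-8,-3,-2.4],
    [-8,-7,-2.5],
    [-8,-11,-2.6],
    [-8,-15,-2.8],
    [-8,-19,-2.9],
    [-8,-23,-3],
    [-8,-25.7,-3.07],
    [-5,-25.7,-2.6],
    [-2.5,-25.7,-2.3],
    [-1.05,-25.7,-2.06],
    [-1.05,-25.7,-2.06],
    [-1.05,-25.7,-2.06],
    [-1.05,-25.7,-2.06],
  ],
  turn=[
    [0,0,0],
    [0,0,0],
    [0,0,0],
    [0,-0.04,0],
    [0,-0.08,0],
    [0,-0.12,0],
    [0,-0.145,0],
    [0,-0.145,0],
    [0,-0.145,0],
    [0,-0.145,0],
    [0,-0.145,0],
    [0,-0.145,0],
    [0,-0.145,0],
    [0,-0.145,0],
    [0,-0.145,0],
    [0,-0.145,0],
    [0,-0.145,0],
  ],
  grip=[140,140,140,140,140,130,120,115,115,115,115,115,115,115,115,115,115],
)

```text
time_s: 12.13
ee_pos: [462.8, -182.3, 41.4]
ee_rot: [-7.2, 89.9, -21.0]
force: [-0.5, 0.1, 0.2]
gripper_width: 49.9
```

```bash
python3 look.py 7
python3 - <<'E'
from h import *
grab('wrist','w7')
E
```

```text
[ 462.77163413 -182.28005446   41.35335812] [-0.47628377  0.09002422  0.24057474] 49.871516615472025
```

View pics/v7.png

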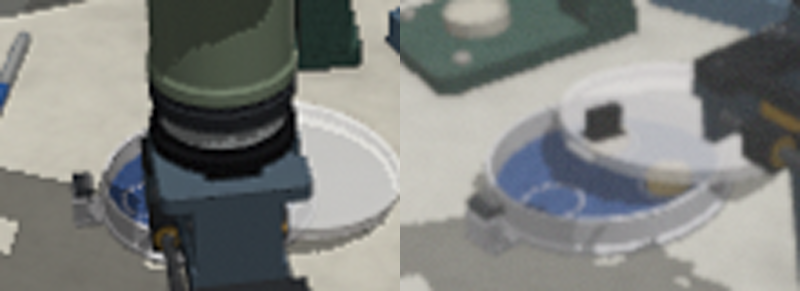

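View pics/w7.png

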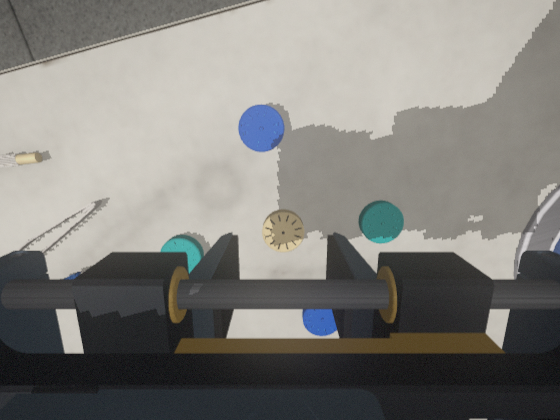

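Run:
```python
from mv import *
z=np.load('pics/w7.npz');K,T,d=z['K'],z['T'],z['d']
a=cv2.imread('pics/w7.png')
hsv=cv2.cvtColor(a,cv2.COLOR_BGR2HSV);m=cv2.inRange(hsv,(12,60,100),(32,255,255));m[:200]=0;m[258:]=0;m[:,:255]=0;m[:,315:]=0
ys,xs=np.nonzero(m);print(xs.min(),xs.max(),ys.min(),ys.max(),len(xs))
p=onplane(K,T,283.7,231,9);print(p, pt(K,T,283,228,d[228,283]))
print(rel([p[0],p[1],-17],-13.66),rel([p[0],p[1],41.4],-13.66))
cv2.imwrite('pics/c11.png',cv2.resize(a[200:270,220:350],(780,420),interpolation=2))
```

```text
263 303 210 250 1273
[ 460.41292435 -181.26817498    9.        ] [ 458.16204251 -181.2464019     8.66063713]
([5.84, 0.03, -0.26], [-0.002, 0.003, 0.0]) ([-0.0, 0.03, -0.24], [-0.002, 0.003, 0.0])
```

View pics/c11.png

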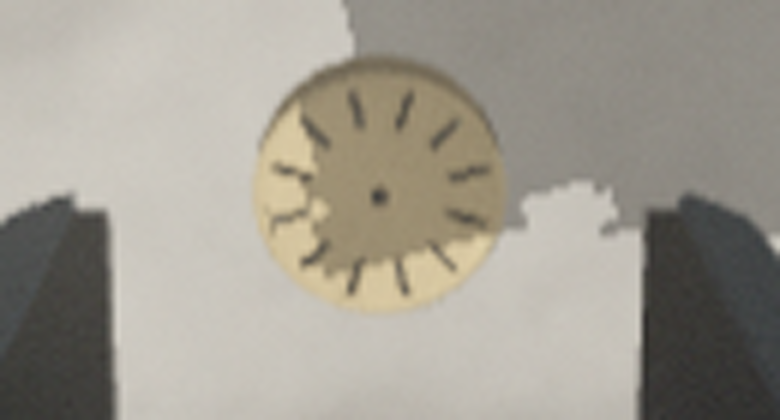

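Request:
arm_command(
  slide=[
    [0.8,0.04,-0.12],
    [2,0.04,-0.12],
    [3.2,0.04,-0.12],
    [4.2,0.04,-0.12],
    [4.9,0.04,-0.12],
    [5.4,0.04,-0.12],
    [5.75,0.04,-0.12],
    [5.75,0.04,-0.12],
    [5.75,0.04,-0.12],
  ],
  turn=[
    [0,0.003,0],
    [0,0.003,0],
    [0,0.003,0],
    [0,0.003,0],
    [0,0.003,0],
    [0,0.003,0],
    [0,0.003,0],
    [0,0.003,0],
    [0,0.003,0],
  ],
  grip=[115,115,115,115,115,115,115,115,115],
)

```text
time_s: 13.03
ee_pos: [460.8, -181.3, -17.4]
ee_rot: [178.7, 89.8, 164.9]
force: [0.8, 0.4, 0.6]
gripper_width: 50.4
```

Run:
```python
from h import *
s=env.state();print(s['ee_pos'],s['force'])
grab('wrist','w8');grab('side','d8')
a=cv2.imread('pics/w8.png')[190:290,180:390];b=cv2.imread('pics/d8.png')[210:310,220:330]
cv2.imwrite('pics/v8.png',np.hstack([cv2.resize(a,(420,300),interpolation=2),cv2.resize(b,(330,300),interpolation=2)]))
z=np.load('pics/d8.npz')
```

```text
[ 460.77277436 -181.26075489  -17.38652781] [0.79514713 0.44607823 0.64057804]
```

View pics/v8.png

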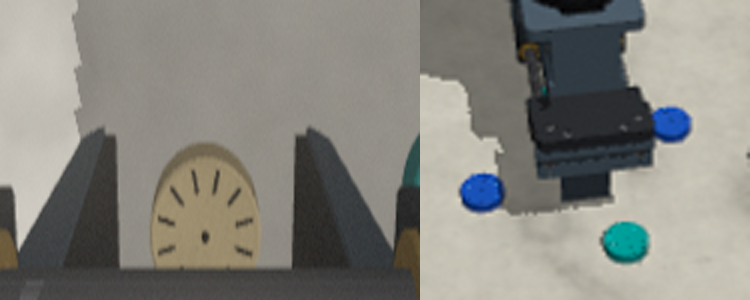

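Request:
arm_command(
  slide=[
    [0,0,0],
    [0,0,0],
    [0,0,0],
    [0,0,0],
    [0,0,0],
    [0,0,0],
    [0,0,0],
  ],
  turn=[
    [0,0,0],
    [0,0,0],
    [0,0,0],
    [0,0,0],
    [0,0,0],
    [0,0,0],
    [0,0,0],
  ],
  grip=[150,180,220,220,220,220,220],
  newtons=12,
)

```text
time_s: 13.72
ee_pos: [460.8, -181.3, -17.2]
ee_rot: [179.4, 89.9, 165.6]
force: [-1.2, -0.0, 2.4]
gripper_width: 30.3
```

Run:
```python
from mv import *
c=np.array([542.2,63.6]);t=np.radians(-13.66);Rm=np.array([[np.cos(t),-np.sin(t)],[np.sin(t),np.cos(t)]])
e=c+Rm@[-43,0];print(e)
s=env.state();print(s['ee_pos'],s['force'],s['gripper_width'])
for z in(45,20,-6): print(rel([*e,z],-13.66))
```

```text
[500.41628822  73.75487222]
[ 460.78121296 -181.25144494  -17.23022883] [-1.21839514 -0.04331316  2.37818647] 30.316953218461293
([-6.22, 25.71, -2.25], [-0.002, -0.003, -0.0])
([-3.72, 25.71, -2.24], [-0.002, -0.003, -0.0])
([-1.12, 25.71, -2.23], [-0.002, -0.003, -0.0])
```

Request:
arm_command(
  slide=[
    [-0.5,0,0],
    [-2,0,0],
    [-4.5,0,0],
    [-8,1,-1],
    [-9,4,-2.2],
    [-9,8,-2.25],
    [-9,12,-2.25],
    [-9,16,-2.25],
    [-9,20,-2.25],
    [-9,23.5,-2.25],
    [-9,25.7,-2.25],
    [-9,25.7,-2.25],
    [-7.5,25.7,-2.25],
    [-6.2,25.7,-2.25],
    [-6.2,25.7,-2.25],
    [-6.2,25.7,-2.25],
    [-6.2,25.7,-2.25],
  ],
  turn=[
    [0,-0.003,0],
    [0,-0.003,0],
    [0,-0.003,0],
    [0,-0.003,0],
    [0,-0.003,0],
    [0,-0.003,0],
    [0,-0.003,0],
    [0,-0.003,0],
    [0,-0.003,0],
    [0,-0.003,0],
    [0,-0.003,0],
    [0,-0.003,0],
    [0,-0.003,0],
    [0,-0.003,0],
    [0,-0.003,0],
    [0,-0.003,0],
    [0,-0.003,0],
  ],
  grip=[220,220,220,220,220,220,220,220,220,220,220,220,220,220,220,220,220],
)

```text
time_s: 15.13
ee_pos: [500.5, 73.2, 45.2]
ee_rot: [17.2, 90.0, 3.4]
force: [-0.2, -0.2, 0.5]
gripper_width: 30.1
```

```bash
python3 look.py 9
python3 - <<'E'
from mv import *
grab('wrist','w9')
a=cv2.imread('pics/w9.png')[170:270,180:390];cv2.imwrite('pics/c12.png',cv2.resize(a,(798,380),interpolation=2))
E
```

```text
[500.47830622  73.15069897  45.19046704] [-0.18376937 -0.20867462  0.50374536] 30.090633403426114
```

View pics/v9.png

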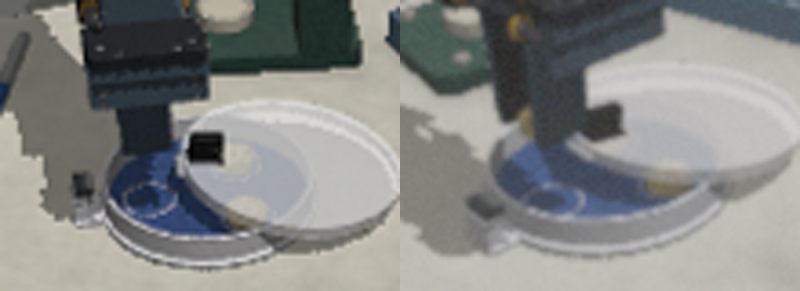

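View pics/c12.png

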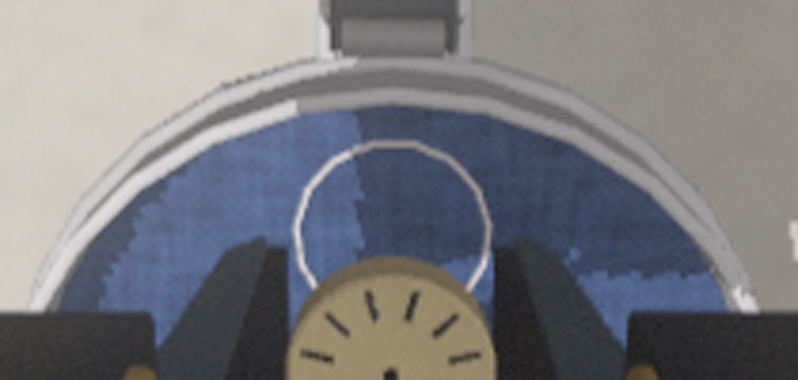

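Run:
```python
from mv import *
z=np.load('pics/w9.npz');K,T=z['K'],z['T']
r=onplane(K,T,283.4,231.8,8);h=onplane(K,T,282.9,269,71.4)
print(r,h)
for u,v in((294,235),(492,235),(393,140)): print(onplane(K,T,180+u/3.8,170+v/3.8,8))
s=env.state();R0=R.from_euler('xyz',s['ee_rot'],degrees=True).as_matrix()
print((R0.T@(r-h)).round(1))
```

```text
[500.39271999  73.56902326   8.        ] [501.73080204  72.74970858  71.4       ]
[495.77757323  54.62987069   8.        ]
[505.07955637  92.52286164   8.        ]
[481.75464058  78.143783     8.        ]
[63.4  0.4 -1.6]
```

Request:
arm_command(
  slide=[
    [0.6,0.04,-0.13],
    [1.6,0.04,-0.13],
    [2.6,0.04,-0.13],
    [3.5,0.04,-0.13],
    [4.2,0.04,-0.13],
    [4.7,0.04,-0.13],
    [5.0,0.04,-0.13],
    [5.2,0.04,-0.13],
    [5.3,0.04,-0.13],
    [5.36,0.04,-0.13],
    [5.36,0.04,-0.13],
  ],
  turn=[
    [0,0,0],
    [0,0,0],
    [0,0,0],
    [0,0,0],
    [0,0,0],
    [0,0,0],
    [0,0,0],
    [0,0,0],
    [0,0,0],
    [0,0,0],
    [0,0,0],
  ],
  grip=[220,220,220,220,220,220,220,220,220,220,220],
)

```text
time_s: 16.2
ee_pos: [499.3, 74.4, -8.8]
ee_rot: [30.6, 90.0, 16.8]
force: [-0.3, -0.9, 0.3]
gripper_width: 30.2
```

```bash
python3 look.py 10
```

```text
[499.27820093  74.41895763  -8.79877375] [-0.32604801 -0.86808028  0.2833408 ] 30.212301725996568
```

View pics/v10.png

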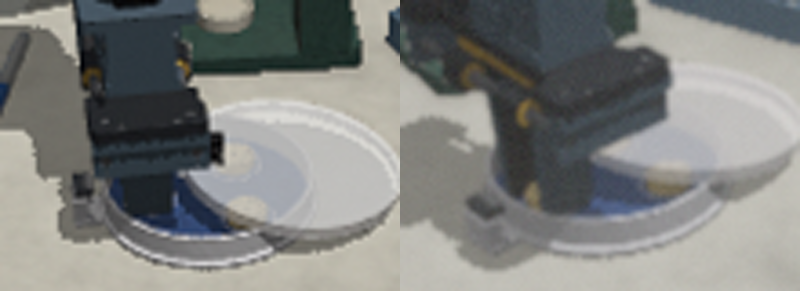

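Request:
arm_command(
  slide=[
    [0.03,0,0],
    [0.03,0,0],
    [0.03,0,0],
    [0.03,0,0],
    [0.03,0,0],
    [-0.5,0,0],
    [-1.5,0,0],
    [-3,0,0],
    [-5,0,0],
    [-8,0,0],
    [-9,0,0],
    [-9,0,0],
  ],
  turn=[
    [0,0,0],
    [0,0,0],
    [0,0,0],
    [0,0,0],
    [0,0,0],
    [0,0,0],
    [0,0,0],
    [0,0,0],
    [0,0,0],
    [0,0,0],
    [0,0,0],
    [0,0,0],
  ],
  grip=[165,154,154,154,154,154,154,154,154,154,140,140],
)

```text
time_s: 17.3
ee_pos: [501.5, 74.7, 84.4]
ee_rot: [21.6, 89.6, 7.8]
force: [0.8, -0.8, 0.1]
gripper_width: 41.3
```

```bash
python3 look.py 11
python3 - <<'E'
from mv import *
grab('wrist','w11')
a=cv2.imread('pics/w11.png')[130:270,180:390];cv2.imwrite('pics/c13.png',cv2.resize(a,(798,532),interpolation=2))
E
```

```text
[501.48233552  74.6949812   84.37528594] [ 0.82363536 -0.82617045  0.08899611] 41.27981558804114
```

View pics/v11.png

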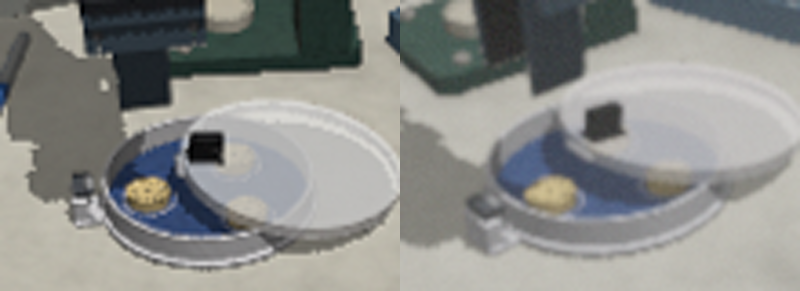

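View pics/c13.png

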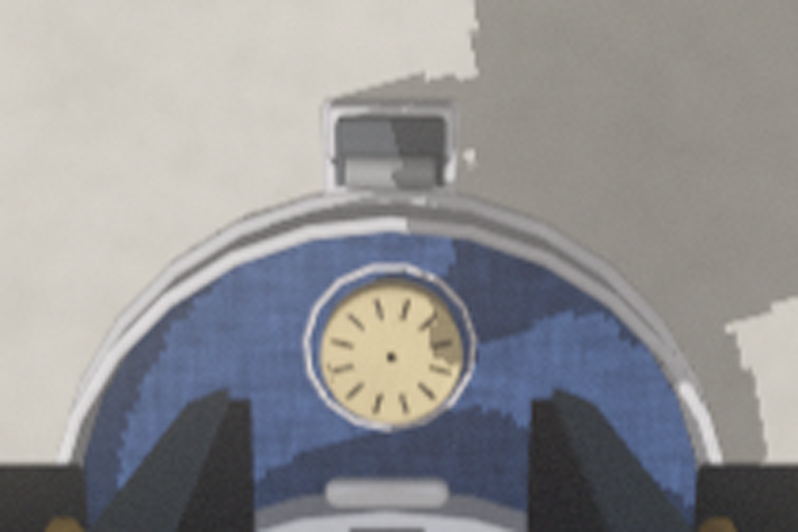

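Run:
```python
from mv import *
t=np.radians(-13.66);ex=np.array([np.cos(t),np.sin(t),0])
rp=np.array([541.3,63.3,26.7])
for a in(65,): print(rel(rp+a*(.1445*ex+np.array([0,0,.9895])),-13.66,.145))
EOF
```

```text
([-1.08, -0.03, 5.39], [-0.002, 0.143, 0.0])Traceback (most recent call last):
  File "<stdin>", line 5, in <module>
NameError: name 'EOF' is not defined
```

Request:
arm_command(
  slide=[
    [-1.08,0,1],
    [-1.08,-0.03,2.5],
    [-1.08,-0.03,4.5],
    [-1.08,-0.03,5.39],
    [-1.08,-0.03,5.39],
    [-1.08,-0.03,5.39],
    [-1.08,-0.03,5.39],
  ],
  turn=[
    [0,0.03,0],
    [0,0.07,0],
    [0,0.11,0],
    [0,0.143,0],
    [0,0.143,0],
    [0,0.143,0],
    [0,0.143,0],
  ],
  grip=[140,140,140,140,140,140,140],
)

```text
time_s: 18.03
ee_pos: [549.6, 61.3, 90.5]
ee_rot: [-179.6, 81.6, 166.6]
force: [-0.0, -0.0, 0.2]
gripper_width: 41.2
```

Run:
```python
from mv import *
grab('wrist','w12')
a=cv2.imread('pics/w12.png')[130:270,180:390];cv2.imwrite('pics/c14.png',cv2.resize(a,(798,532),interpolation=2))
t=np.radians(-13.66);ex=np.array([np.cos(t),np.sin(t),0])
rp=np.array([541.3,63.3,26.7])
print(rel(rp,-13.66,.145), env.state()['ee_pos'])
```

```text
([6.48, -0.01, 0.09], [-0.002, -0.001, 0.0]) [549.56509122  61.39309533  90.94166664]
```

View pics/c14.png

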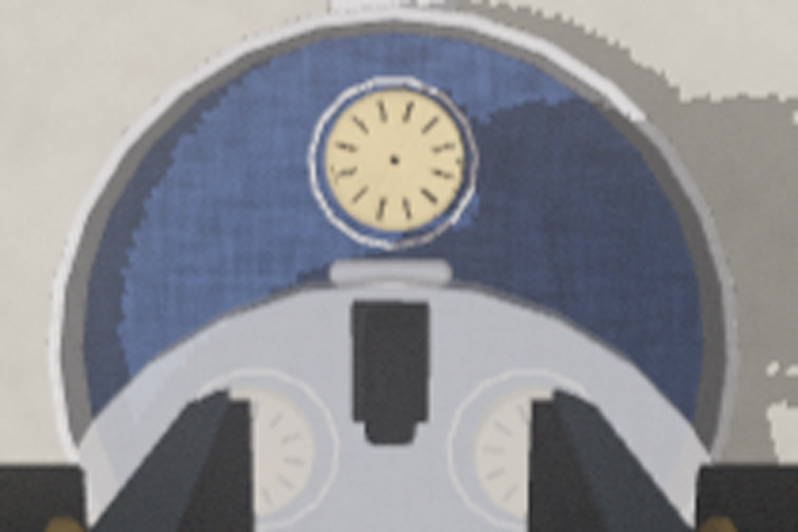

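Request:
arm_command(
  slide=[
    [1,0,0.05],
    [2.5,0,0.07],
    [4,0,0.07],
    [5,0,0.07],
    [5.8,0,0.07],
    [6.2,0,0.07],
    [6.4,0,0.07],
    [6.4,0,0.07],
    [6.4,0,0.07],
    [6.4,0,0.07],
    [6.4,0,0.07],
    [6.4,0,0.07],
    [6.4,0,0.07],
    [6.4,0,0.07],
    [6.4,0,0.07],
    [6.4,0,0.07],
  ],
  turn=[
    [0,0,0],
    [0,0,0],
    [0,0,0],
    [0,0,0],
    [0,0,0],
    [0,0,0],
    [0,0,0],
    [0,0,0],
    [0,0,0],
    [0,0,0],
    [0,0,0],
    [0,0,0],
    [0,0,0],
    [0,0,0],
    [0,0,0],
    [0,0,0],
  ],
  grip=[140,140,140,140,140,140,140,140,140,165,190,210,230,255,255,255],
  newtons=35,
)

```text
time_s: 19.42
ee_pos: [543.2, 63.2, 28.5]
ee_rot: [180.0, 81.8, 166.2]
force: [0.1, 0.5, 0.8]
gripper_width: 9.7
```

```bash
python3 look.py 13
python3 - <<'E'
from h import *
c=np.array([542.2,63.6]);t=np.radians(-13.66);Rm=np.array([[np.cos(t),-np.sin(t)],[np.sin(t),np.cos(t)]])
s=env.state();print(Rm.T@(s['ee_pos'][:2]-c),s['ee_rot'],s['force'])
E
```

```text
[543.22585727  63.21307955  28.46287059] [0.06578193 0.54417585 0.80403181] 9.699845355395352
[ 1.087382   -0.11137035] [179.94836006  81.8177438  166.15359894] [ 0.20128597 -0.28506778  0.69561987]
```

View pics/v13.png

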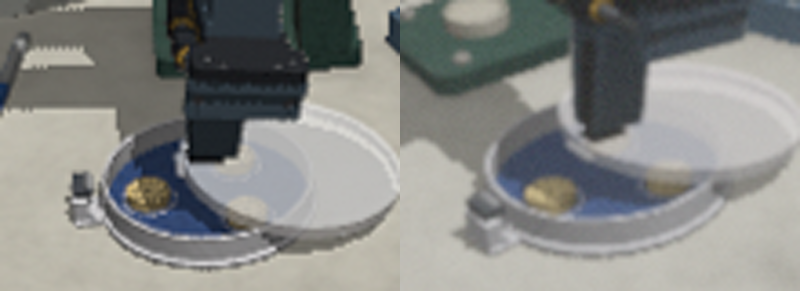

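Run:
```python
from tab import rel
k=dict(off=(-58.9,-8.2))
for d,t in((60,.16),(50,.165),(40,.165),(30,.165),(20,.165),(10,.165),(6,.165),(3,.165),(1.5,.165),(1.5,.06)): print(d,t,rel(d,t,60.5,.145,**k))
for t in(.14,.12,.1,.08,.06,.05,.04,.02,0): print(t,rel(1.5*t/.165,t,1.5,.165,**k))
```

```text
60 0.16 ([-0.11, 0, -0.07], 0.015)
50 0.165 ([-0.17, 0, -1.08], 0.02)
40 0.165 ([-0.19, 0, -2.1], 0.02)
30 0.165 ([-0.21, 0, -3.11], 0.02)
20 0.165 ([-0.23, 0, -4.12], 0.02)
10 0.165 ([-0.25, 0, -5.14], 0.02)
6 0.165 ([-0.26, 0, -5.54], 0.02)
3 0.165 ([-0.27, 0, -5.85], 0.02)
1.5 0.165 ([-0.27, 0, -6.0], 0.02)
1.5 0.06 ([1.13, 0, -5.78], -0.085)
0.14 ([0.34, 0, 0.03], -0.025)
0.12 ([0.6, 0, 0.06], -0.045)
0.1 ([0.87, 0, 0.09], -0.065)
0.08 ([1.14, 0, 0.12], -0.085)
0.06 ([1.41, 0, 0.15], -0.105)
0.05 ([1.54, 0, 0.17], -0.115)
0.04 ([1.67, 0, 0.19], -0.125)
0.02 ([1.94, 0, 0.23], -0.145)
0 ([2.2, 0, 0.27], -0.165)
```

Request:
arm_command(
  slide=[
    [-0.06,0,-0.03],
    [-0.11,0,-0.07],
    [-0.14,0,-0.4],
    [-0.15,0,-0.8],
    [-0.17,0,-1.2],
    [-0.18,0,-1.6],
    [-0.19,0,-2.0],
    [-0.2,0,-2.4],
    [-0.2,0,-2.8],
    [-0.21,0,-3.2],
    [-0.22,0,-3.6],
    [-0.23,0,-4.0],
    [-0.24,0,-4.4],
    [-0.24,0,-4.8],
    [-0.25,0,-5.2],
    [-0.26,0,-5.5],
    [-0.26,0,-5.75],
    [-0.27,0,-5.9],
    [-0.27,0,-5.9],
  ],
  turn=[
    [0,0.008,0],
    [0,0.015,0],
    [0,0.02,0],
    [0,0.02,0],
    [0,0.02,0],
    [0,0.02,0],
    [0,0.02,0],
    [0,0.02,0],
    [0,0.02,0],
    [0,0.02,0],
    [0,0.02,0],
    [0,0.02,0],
    [0,0.02,0],
    [0,0.02,0],
    [0,0.02,0],
    [0,0.02,0],
    [0,0.02,0],
    [0,0.02,0],
    [0,0.02,0],
  ],
  grip=[255,255,255,255,255,255,255,255,255,255,255,255,255,255,255,255,255,255,255],
)

```text
time_s: 21.1
ee_pos: [486.3, 77.2, 39.5]
ee_rot: [180.0, 80.6, 166.2]
force: [-0.0, -1.2, -0.2]
gripper_width: 9.7
```

```bash
cat > dp.py <<'E'
from h import *
c=np.array([542.2,63.6]);t=np.radians(-13.66);Rm=np.array([[np.cos(t),-np.sin(t)],[np.sin(t),np.cos(t)]])
s=env.state();print('dish xy',Rm.T@(s['ee_pos'][:2]-c),'z',s['ee_pos'][2],s['ee_rot'],'F',s['force'])
E
python3 look.py 14; python3 dp.py
```

```text
[486.30510756  77.17170345  39.52992828] [-0.03613296 -1.21855988 -0.20130002] 9.729062182203752
dish xy [-5.72984029e+01  3.87253593e-03] z 39.45226007337732 [-179.99831139   80.62395263  166.20572713] F [0.02150138 0.657692   0.07390844]
```

View pics/v14.png

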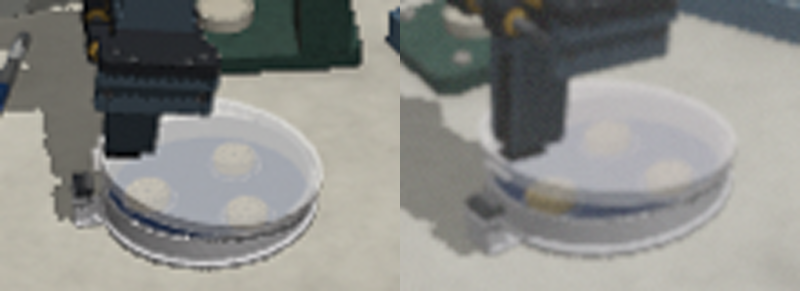

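Request:
arm_command(
  slide=[
    [0.12,0,0],
    [0.34,0,0],
    [0.47,0,0.01],
    [0.6,0,0.02],
    [0.74,0,0.03],
    [0.87,0,0.04],
    [1.0,0,0.06],
    [1.14,0,0.07],
    [1.27,0,0.09],
    [1.41,0,0.1],
    [1.41,0,0.1],
  ],
  turn=[
    [0,-0.01,0],
    [0,-0.025,0],
    [0,-0.035,0],
    [0,-0.045,0],
    [0,-0.055,0],
    [0,-0.065,0],
    [0,-0.075,0],
    [0,-0.085,0],
    [0,-0.095,0],
    [0,-0.105,0],
    [0,-0.105,0],
  ],
  grip=[255,255,255,255,255,255,255,255,255,255,255],
)

```text
time_s: 22.12
ee_pos: [485.5, 77.4, 25.3]
ee_rot: [179.9, 86.7, 166.1]
force: [1.1, -0.5, -0.0]
gripper_width: 9.5
```

```bash
python3 look.py 15; python3 dp.py
```

```text
[485.46794815  77.42993123  25.32949652] [ 1.09583743 -0.51477747 -0.04482782] 9.502937490664523
dish xy [-58.41390011   0.05982281] z 25.440753092735914 [179.91222545  86.67399158 166.12168082] F [ 0.81825787  0.03836755 -1.09980418]
```

View pics/v15.png

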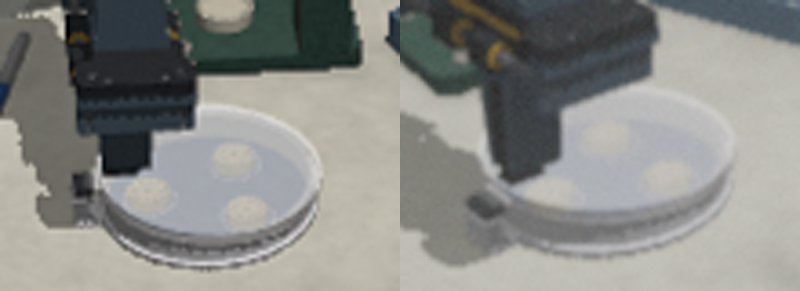

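Request:
arm_command(
  slide=[
    [0.13,0,0.01],
    [0.26,0,0.03],
    [0.39,0,0.04],
    [0.52,0,0.05],
    [0.65,0,0.06],
    [0.78,0,0.07],
    [0.84,0,0.07],
    [0.88,0,0.07],
    [0.88,0,0.07],
  ],
  turn=[
    [0,-0.01,0],
    [0,-0.02,0],
    [0,-0.03,0],
    [0,-0.04,0],
    [0,-0.05,0],
    [0,-0.06,0],
    [0,-0.06,0],
    [0,-0.06,0],
    [0,-0.06,0],
  ],
  grip=[255,255,255,255,255,255,255,255,255],
)

```text
time_s: 22.97
ee_pos: [485.5, 77.3, 17.8]
ee_rot: [-0.7, 89.9, -14.5]
force: [-3.0, -0.8, 11.6]
gripper_width: 9.5
```

```bash
python3 look.py 16; python3 dp.py
```

```text
[485.48007609  77.31387762  17.79285343] [-3.01180129 -0.82327265 11.56812327] 9.543983362609945
dish xy [-58.3472798   -0.07419832] z 17.79751162247653 [ -0.09509013  89.85812054 -13.88348975] F [-1.15715452 -1.36602306 12.28478915]
```

View pics/v16.png

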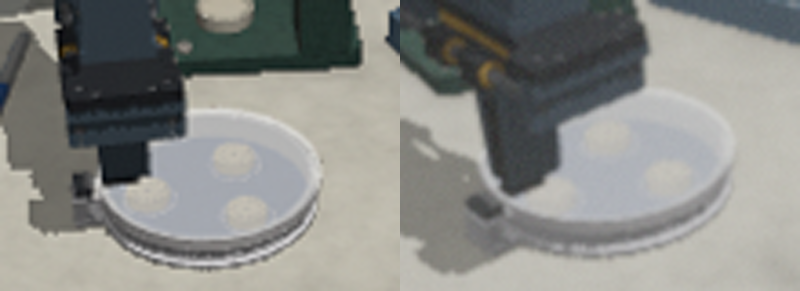

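Request:
arm_command(
  slide=[
    [-0.08,0,0],
    [-0.08,0,0],
    [-0.08,0,0],
    [-0.08,0,0],
    [-0.08,0,0],
    [-0.08,0,0],
    [-0.08,0,0],
    [-0.08,0,0],
    [-0.08,0,0],
    [-1.5,0,0],
    [-4,0,0.5],
    [-8,0,2.5],
    [-12,0,5.5],
    [-15,0,6],
    [-15,0,6],
    [-15,0,6],
    [-15,0,6],
  ],
  turn=[
    [0,0,0],
    [0,0,0],
    [0,0,0],
    [0,0,0],
    [0,0,0],
    [0,0,0],
    [0,0,0],
    [0,0,0],
    [0,0,0],
    [0,0,0],
    [0,0,0],
    [0,0,0],
    [0,0,0],
    [0,0,0],
    [0,0,0],
    [0,0,0],
    [0,0,0],
  ],
  grip=[255,235,220,205,190,175,155,140,140,140,140,140,140,140,140,140,140],
)

```text
time_s: 24.48
ee_pos: [542.7, 63.0, 165.9]
ee_rot: [-52.5, 90.0, -66.3]
force: [-0.4, 0.1, -0.6]
gripper_width: 41.1
```

```bash
python3 look.py 17
python3 - <<'E'
from h import *
grab('wrist','w17')
a=cv2.imread('pics/w17.png')[60:270,180:390];cv2.imwrite('pics/c17.png',cv2.resize(a,(590,590),interpolation=2))
z=np.load('pics/w17.npz');print(z['T'][:3,3])
E
```

```text
[542.73096127  63.04098138 165.93451674] [-0.43479022  0.13928369 -0.61458277] 41.099766092815315
[471.34950984  80.03682655 355.41846451]
```

View pics/v17.png

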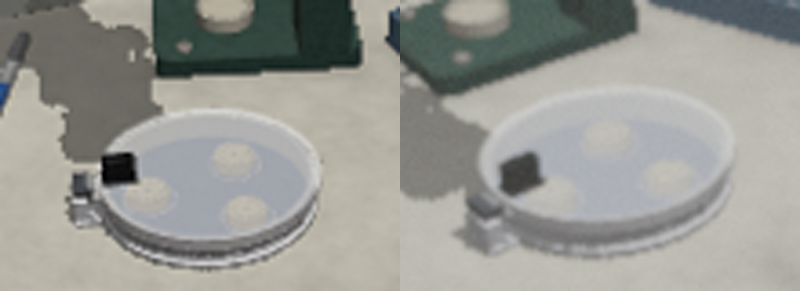

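View pics/c17.png

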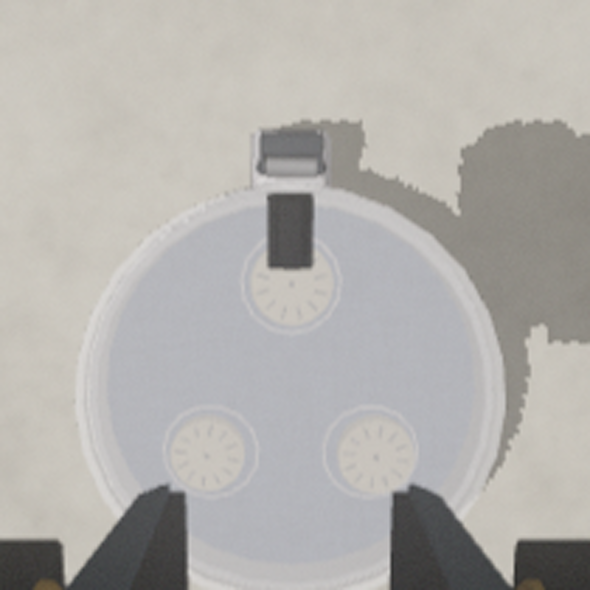

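Run:
```python
from h import *
c=np.array([542.2,63.6]);t=np.radians(-13.66);Rm=np.array([[np.cos(t),-np.sin(t)],[np.sin(t),np.cos(t)]])
def prof(n):
    z=np.load(f'pics/{n}.npz');K,T,d=z['K'],z['T'],z['d']
    v,u=np.mgrid[100:262,190:380];dd=d[100:262,190:380].ravel();x=(u.ravel()-K[0,2])/K[0,0]*dd;y=(v.ravel()-K[1,2])/K[1,1]*dd
    P=(T@np.stack([x,-y,-dd,np.ones_like(dd)]))[:3].T
    L=(P[:,:2]-c)@Rm
    for nm,(x0,x1,y0,y1) in dict(front=(-76,-60,8,30),front2=(-76,-60,-30,-8),mid=(-10,10,-15,15),left=(-10,10,60,74),right=(-10,10,-74,-60),back=(40,60,-15,15),fin=(-74,-55,-3,3),roller=(-87,-83,-7,7)).items():
        m=(L[:,0]>x0)&(L[:,0]<x1)&(L[:,1]>y0)&(L[:,1]<y1);print(n,nm,m.sum(),np.median(P[m,2]).round(2) if m.any() else None,end='; ')
    m=(P[:,2]>44)&(P[:,2]<54)&(np.abs(L[:,1])<12)&(L[:,0]<-40)&(L[:,0]>-90);print('\n fin ctr',L[m].mean(0),L[m].min(0),L[m].max(0))
    # plate outline: width at z>24
    m=(P[:,2]>25)&(P[:,2]<33)&(np.abs(L[:,0])<15);print(' y extents',np.percentile(L[m,1],[.2,99.8]))
    m=(P[:,2]>25)&(P[:,2]<33)&(np.abs(L[:,1])>12)&(np.abs(L[:,1])<25)&(L[:,0]<0);print(' x front',np.percentile(L[m,0],[.2]))
prof('w1');prof('w17')
s=env.state();print(s['time_s'])
```

```text
w1 front 299 29.54; w1 front2 299 29.66; w1 mid 464 29.61; w1 left 209 29.57; w1 right 216 29.53; w1 back 417 29.56; w1 fin 110 49.47; w1 roller 52 31.31; 
 fin ctr [-64.18413826   0.42958832] [-75.86215994  -5.04724265] [-52.58143354   5.94224198]
 y extents [-80.16812094  78.28750533]
 x front [-78.6713607]
w17 front 364 29.59; w17 front2 363 29.62; w17 mid 547 29.6; w17 left 254 29.55; w17 right 254 29.63; w17 back 471 29.5; w17 fin 242 50.99; w17 roller 55 31.18; 
 fin ctr [-63.30986516  -0.70577383] [-74.80074188  -5.46287856] [-51.88614117   4.03115051]
 y extents [-80.13642383  78.5561609 ]
 x front [-77.79568517]
24.6333
```

Run:
```python
from h import *
print(env.job_done())
```

```text
the job is handed in; nothing more can be done
None
```

The brass dial is in the front ring of the dish and the cover is back on and level. I handed the job in at about 24.6 s on the robot's clock, with the gripper clear of everything.

**What I did:**
- I took the cover by its grip and tilted its front up out of the catch about the far edge. I then pushed it back about 60 mm and let it rest ajar by itself.
- I laid the dial flat in the front ring, then re-gripped the cover, drew it forward, lowered it and pressed the front down with about 12 N.

**Last checks:**
- **Cover level:** the plate reads about 29.6 mm all round in the depth image, the same as before I started. The front would sit about 8 mm up if the catch had not gone in, so I take it as snapped. I did not measure the catch joint or pull up on the cover to test it.
- **Cover centring:** the grip is about 0.7 mm back and 0.7 mm to the right of nominal, inside the 2 mm play.
- **Dials:** the new dial lies inside its ring. The two kept dials look to be inside theirs, judged by eye only.
- **Loupe and tin:** I never went near them and did not re-measure them.

**What disagreed:** the first pinch closed on nothing just above the grip. The depth images put the fingertips about 20 mm behind the reported TCP, not 8 mm ahead of it as stated. I allowed for that offset in every move afterwards.

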